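# Set the board tester's range and start it

## Robot

A 7-joint arm with a two-finger parallel gripper is mounted at the origin on a cart in front of the work surface, level with it; the furniture and walls round the work are solid. World frame = base frame: x ahead of the robot, y to its left, z up, the work surface at z = 0. Lengths are in m, angles in degrees, forces in N, time in s.
With the tool pointing down it reaches from about 0.35 to 0.9 m from the base axis. Payload 7.2 kg.
Tool frame: the origin (TCP) lies at the very end of the fingers, on their centre line; the grasp point (between the pads) lies 19 mm behind it (manip.grip_point_offset is the distance from the TCP to the grasp point, in m); z points along the fingers, y is the line along which they close (so a half turn about z gives the same grasp; the last joint's range is limited). The gripper opens to 88 mm and grips with 3 to 60 N. Pads are 20 mm wide; open, the fingers measure 115 mm over their backs; the gripper's body (75 mm by 178 mm) begins 61 mm behind the grasp point.
Start: joints at [60.665, 23.554, -0.728, 91.456, 0.321, 64.991, -4.71], TCP at [0.268, -0.564, 0.223] pointing down, gripper open.
Joint ranges: [-169.25, 169.25], [-16.82, 113.86], [-84.01, 82.57], [7.8, 145.47], [-59.2, 239.2], [7.22, 106.19], [-163.78, 163.78]. Speed limits (degrees/s): [136.94, 136.94, 172.46, 172.46, 180, 180, 180].

## Interface

Orientations are given as a 3x3 rotation matrix whose columns are the frame's x, y, z axes.
In Python, from workcell import manip, vision, job gives the robot as it stands. The module is installed in compiled form; this text tells all that it offers.
- The arm moves only by the tool apply_moves, never from a script. Its argument "targets" is a list of rows, each a list of 3 entries, a list of its own where there are three numbers: the closure, from -1 (fully open) to 1 (shut), then the shift along the world's x, y, z in m, then the turn, a rotation vector about the world's x, y, z in rad. A call has exactly 8 rows; each row shifts and turns the commanded pose from where the row before left it; what a row does not reach is not made up. A row lasts 1/12 s, in which the tool goes at most 41.7 mm and 7.16 degrees, less where a joint would pass 70% of its speed; a pose out of reach is approached as far as the arm can. A call is refused whole if a number of a shift passes 0.0417 or a number of a turn 0.125, either way. A call with a gripper value outside its range is refused whole. The fingers move at their own pace and stop on an object; "grip_force" is the grip in N (left out, the last holds). Time passes only in rows, so rows that do not move let the fingers close, or fill a call up. It gives the time, the measured TCP pose, the force, the opening and the grip force at its end, in the units of the state.
- manip.get_state(): the state, without advancing time (a new reading comes with each control period).
- vision.camera(name): name is "scene" or "top" or "wrist"; returns the picture (420x560x3 uint8, blue, green, red); there is no depth.
- vision.camera_params(name): a dict with "fx", "fy", "cx", "cy" (pixels), "position" and "attitude" of the camera in the world. Camera axes: x right, y down, z forward; pixel columns grow to the right and rows downward; lengths in m; the calibration is good to about 2 mm. A picture is of the moment at which its call begins: read the wrist's pose just before it. camera_params takes no time and is no camera call; for the wrist camera it gives the pose at the moment of the call.
- job.sign_off(): hands the job in; it is judged then, once.
The state is a dict: "t": time; "qpos": joint angles; "qvel": joint speeds; "tau": joint torques, N m; "eef_pos": TCP position; "orientation": TCP orientation; "wrist_force": force on the tool from outside, world axes, zero at the start; "torque": the same for the moment, N m; "grip_width": finger opening in m; "gripper_force": force on a finger pad.
Only numpy, scipy, OpenCV 4.12 (cv2) and the standard library are available. Lean on these libraries where they do the work, as an engineer would, in place of code of your own. Each camera call takes 0.05 s, during which the arm holds its last target. There are 200 camera calls.

## Task

Set the board tester to the green range: with the shut fingertips push the orange tab of its rotary selector round, without taking it between the fingers, until it clicks in at the green dot. Then press the blue start button down and let it come up again, leaving the selector at green. Do not press the button before the selector is at green, do not force anything, and leave the things lying around where they are.

Things in the scene. Friction and masses are not known exactly. Their poses are not given: they have to be found in the camera images.
- tester: board tester, a grey box with a black top panel, fixed to the worktop; origin on the worktop straight below the selector's axis. In its own axes it covers x -93 to 93 mm and y -93 to 148 mm; the flat panel is 50 mm above the worktop. z is up; +x is the direction in which the tab points at joint value 0
- dial_centre (a point): centre of the selector on the panel, 50 mm up, axes as the tester's. Seven range dots lie round it every 45 degrees from -135 to 135 (from +x, counter-clockwise from above): white at -45, 0 and 45; red, yellow, green and blue at -135, -90, 90 and 135 in an order that changes
- selector (a joint): angle of the selector (rad), counter-clockwise from above positive; stops at -2.44 and 2.44, so it cannot cross the gap opposite 0. Clicks into seven positions (multiples of 0.785 up to 2.356 either way); starts at -0.785, 0 or 0.785, now and then between two of these. Pushed 0.5 or more past a position it springs on to the next. Takes 1 to 3 N at the tab
- tab (a point): middle of the orange tab, 50 mm out from the selector's axis and 71 mm above the worktop; the tab is an upright block from 28 to 64 mm out from the axis (x of this frame points outward along it), 10 mm thick (y), from 54 to 88 mm above the worktop. The grey selector disc is 72 mm across and rises to 67 mm above the worktop (its aluminium cap to 69 mm)
- pointer (a point): the point on the panel that the tab points at, 78 mm out from the axis, 14 mm beyond the end of the tab; it lies over the centre of a dot when the selector is at that dot's position. x points outward
- dot_green: round green range dot, 14 mm across and 1.2 mm thick, fixed on the panel; origin at its centre, 78 mm from the selector's axis
- dot_red: round red range dot, 14 mm across and 1.2 mm thick, fixed on the panel; origin at its centre, 78 mm from the selector's axis
- dot_yellow: round yellow range dot, 14 mm across and 1.2 mm thick, fixed on the panel; origin at its centre, 78 mm from the selector's axis
- dot_blue: round blue range dot, 14 mm across and 1.2 mm thick, fixed on the panel; origin at its centre, 78 mm from the selector's axis
- start_button (a joint): travel of the start button (m): 0 up, 0.006 fully down; it springs back, about 5 N hold it fully down and it counts as pressed beyond 0.004
- start_button_top (a point): centre of the top of the round blue start button, 28 mm across, on a black housing on the panel, 118 mm from the selector's axis on the tester's +y side; it is pressed straight down
- relay_carton: brown carton 70x110x32 mm, loose, to be left alone; origin under its centre
- flush_cutter: blue-handled cutter 120x60x13 mm, loose, to be left alone; origin under its centre
- tip_tin: round white tin 52 mm across, 26 mm high, loose, to be left alone; origin under its centre

How it is judged:
By the outcome, as a careful person would: the job done as asked, in the order asked, and still so for the second after the job is handed in, with the robot touching nothing.
It also fails if it takes over 58 s, if anything falls off the work surface, if the arm or the gripper's body presses on something with over 40 N, if the wrist force passes 120 N, or if a joint passes its speed limit or range.

## Working session

There is one attempt and no reset: what is moved stays moved. The work goes in short steps, Python scripts to look and compute and a tool call to move; the robot and the scene stay as the last step left them, time stands still between calls to the robot, and variables do not carry over. Pictures are saved under pics/ and viewed, at most 10 in all, crops included, and the job is handed in when it is done.

Besides the shell and the picture viewer there is one more tool, called after "Request:" as name([rows], argument=value, ...), one row to a line, values as JSON. apply_moves: Moves the arm, as the interface text tells. Its arguments: {"type":"object","properties":{"targets":{"type":"array"},"grip_force":{"type":"number"}},"required":["targets"]}

```bash
mkdir -p pics; python3 - <<'E'
from workcell import manip, vision
import cv2,numpy as np
np.set_printoptions(precision=4,suppress=True)
for n in("scene","top"):
    im=vision.camera(n); cv2.imwrite(f"pics/{n}0.png",im)
for n in("scene","top","wrist"): print(n,vision.camera_params(n))
s=manip.get_state();print(s)
E
```

```text
scene {'fx': 513.2789028136482, 'fy': 513.2789028136482, 'cx': 281.7747747925537, 'cy': 211.21009991586246, 'position': array([-0.2786,  0.6623,  0.5844]), 'attitude': array([[-0.5087, -0.4068,  0.7588],
       [-0.8607,  0.2178, -0.4602],
       [ 0.0219, -0.8872, -0.4609]])}
top {'fx': 452.4554732636362, 'fy': 452.4554732636362, 'cx': 279.5818762275104, 'cy': 208.05074095059547, 'position': array([0.3534, 0.1066, 1.0152]), 'attitude': array([[ 0.4371, -0.8818,  0.1773],
       [-0.8994, -0.427 ,  0.0935],
       [-0.0067, -0.2004, -0.9797]])}
wrist {'fx': 303.79723499888144, 'fy': 303.79723499888144, 'cx': 276.12082288741954, 'cy': 209.0866115382139, 'position': array([ 0.3302, -0.5342,  0.384 ]), 'attitude': array([[ 0.4279, -0.874 , -0.2303],
       [-0.9038, -0.4141, -0.1077],
       [-0.0012,  0.2542, -0.9671]])}
{'t': 0.1, 'qpos': array([60.6658, 23.5954, -0.7301, 91.4989,  0.3215, 64.9895, -4.7071]), 'qvel': array([ 0.0826, -0.0204,  0.0505, -0.1895, -0.0301, -0.0343, -0.0151]), 'tau': array([  0.004 , -58.9099,   0.6448, -29.1712,  -0.0537,   0.0146,
         0.0001]), 'eef_pos': array([ 0.2681, -0.5641,  0.2219]), 'orientation': array([[ 0.9031,  0.4294, -0.0007],
       [ 0.4294, -0.9031,  0.0012],
       [-0.0001, -0.0014, -1.    ]]), 'wrist_force': array([-0.8503, -0.0906,  0.2328]), 'torque': array([ 0.012 , -0.0086,  0.0351]), 'gripper_force': 0.0, 'grip_width': 0.08764245903909812}
```

View pics/top0.png

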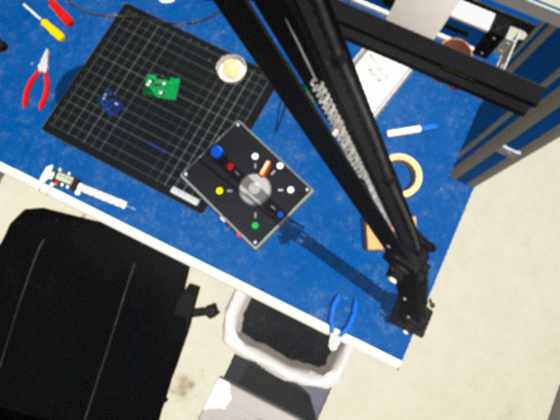

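View pics/scene0.png

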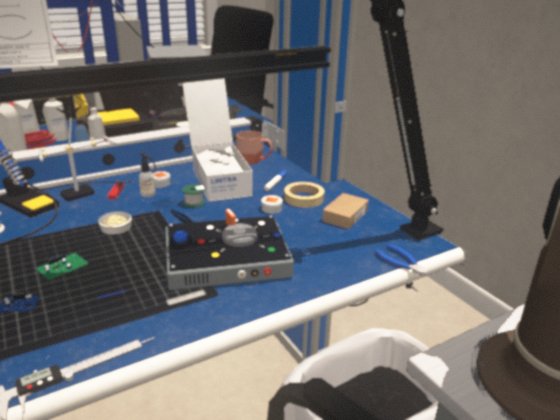

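Top view: the dial is at about (256,188), the orange tab at (265,167), and the green dot at (255,225), which is roughly -135°. Blue button is at (217,152), red dot (230,167), yellow (220,190), blue dot (280,213), white dots (255,156), (280,166), (290,190). In the scene view the button is at (180,238), the tab at (231,216) and the green dot at (271,249).

```bash
cat > h.py <<'E'
import cv2,numpy as np
from workcell import manip, vision
np.set_printoptions(precision=4,suppress=True)
def ray(P,uv):
    d=P["attitude"]@np.array([(uv[0]-P["cx"])/P["fx"],(uv[1]-P["cy"])/P["fy"],1]); return P["position"],d/np.linalg.norm(d)
def plane(P,uv,z):
    o,d=ray(P,uv); return o+d*(z-o[2])/d[2]
def tri(P1,a,P2,b):
    o1,d1=ray(P1,a);o2,d2=ray(P2,b)
    t=np.linalg.lstsq(np.c_[d1,-d2],o2-o1,rcond=None)[0]
    p,q=o1+d1*t[0],o2+d2*t[1]; return (p+q)/2,np.linalg.norm(p-q)
R={"green":((50,80),120,60),"yellow":((24,34),120,120),"red":((172,184),140,80),"orange":((4,16),140,120),"blue":((105,125),150,60)}
def blobs(im,box,colors=R,amin=8):
    hsv=cv2.cvtColor(im,cv2.COLOR_BGR2HSV);x0,y0,x1,y1=box;out={}
    for c in colors:
        if c=="white": m=cv2.inRange(hsv,(0,0,190),(180,50,255))
        else:
            (a,b),s,v=R[c]; m=cv2.inRange(hsv,(a,s,v),(b,255,255))
            if c=="red": m|=cv2.inRange(hsv,(0,s,v),(3,255,255))
        k=np.zeros_like(m);k[y0:y1,x0:x1]=m[y0:y1,x0:x1]
        n,_,st,ce=cv2.connectedComponentsWithStats(k)
        out[c]=[(ce[i].round(1).tolist(),int(st[i,4])) for i in range(1,n) if st[i,4]>=amin]
    return out
E
python3 - <<'E'
from h import *
for n,b in(("top",(185,125,310,245)),("scene",(165,195,295,285))):
    im=cv2.imread(f"pics/{n}0.png");P=vision.camera_params(n)
    for c,l in blobs(im,b,list(R)+["white"]).items():
        for uv,a in l: print(n,c,uv,a,plane(P,uv,.051))
    x0,y0,x1,y1=b
    cv2.imwrite(f"pics/{n}c.png",cv2.resize(im[y0:y1,x0:x1],None,fx=4,fy=4,interpolation=cv2.INTER_CUBIC))
E
```

```text
top green [254.7, 224.9] 52 [0.4711 0.2307 0.051 ]
top yellow [219.2, 190.3] 53 [0.506  0.3352 0.051 ]
top red [229.8, 166.0] 51 [0.5655 0.3396 0.051 ]
top red [237.9, 234.6] 9 [0.4365 0.2538 0.051 ]
top orange [265.2, 168.8] 70 [0.5939 0.266  0.051 ]
top blue [287.8, 145.5] 1829 [0.6645 0.2445 0.051 ]
top blue [216.3, 151.4] 161 [0.5825 0.3823 0.051 ]
top blue [294.1, 228.9] 1069 [0.5004 0.1504 0.051 ]
top blue [207.8, 229.4] 1531 [0.4182 0.3174 0.051 ]
top blue [280.1, 214.2] 50 [0.5162 0.1916 0.051 ]
top white [254.7, 155.9] 41 [0.6105 0.3003 0.051 ]
top white [264.1, 167.1] 25 [0.5963 0.27   0.051 ]
top white [279.7, 165.1] 41 [0.6155 0.2409 0.051 ]
top white [258.5, 184.1] 266 [0.5561 0.2638 0.051 ]
top white [246.8, 192.2] 47 [0.5285 0.2788 0.051 ]
top white [290.2, 189.3] 38 [0.5759 0.196  0.051 ]
top white [191.0, 198.9] 88 [0.4619 0.3819 0.051 ]
top white [245.5, 198.5] 12 [0.5147 0.2749 0.051 ]
top white [222.1, 218.6] 17 [0.4527 0.3005 0.051 ]
scene green [271.1, 248.9] 30 [0.4706 0.2304 0.051 ]
scene yellow [214.9, 254.3] 39 [0.5053 0.3355 0.051 ]
scene red [201.0, 241.1]
[... 222 characters left out ...]
46 0.2754 0.051 ]
scene blue [172.1, 197.2] 64 [0.7832 0.3212 0.051 ]
scene blue [196.8, 211.5] 506 [0.6881 0.298  0.051 ]
scene blue [234.9, 207.5] 55 [0.6658 0.2145 0.051 ]
scene blue [289.5, 214.4] 82 [0.5782 0.1223 0.051 ]
scene blue [249.8, 213.5] 21 [0.6237 0.1982 0.051 ]
scene blue [256.9, 213.0] 11 [0.6184 0.1831 0.051 ]
scene blue [287.1, 231.4] 249 [0.5152 0.1666 0.051 ]
scene blue [180.0, 236.0] 127 [0.6033 0.3693 0.051 ]
scene blue [276.5, 234.3] 15 [0.5153 0.1922 0.051 ]
scene white [271.5, 200.7] 101 [0.657  0.1237 0.051 ]
scene white [261.2, 222.5] 18 [0.5751 0.1958 0.051 ]
scene white [209.6, 226.7] 21 [0.6106 0.3008 0.051 ]
scene white [241.3, 271.1] 9 [0.4294 0.3166 0.051 ]
```

View pics/topc.png

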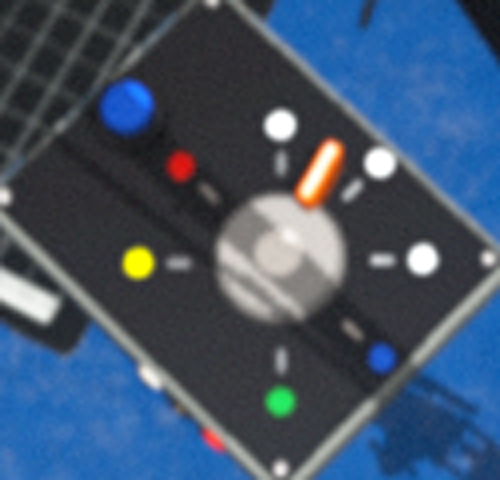

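The crop shows green at -135°, and the tab sits between the 0 and +45 dots, so it starts between detents. Next I'll fit the tester pose and the tab and button positions.

```bash
python3 - <<'E'
from h import *
T,S=vision.camera_params("top"),vision.camera_params("scene")
pairs=[(-135,(254.7,224.9),(271.1,248.9)),(135,(219.2,190.3),(214.9,254.3)),(90,(229.8,166),(201,241.1)),(-90,(280.1,214.2),(276.5,234.3)),(45,(254.7,155.9),(209.6,226.7)),(-45,(290.2,189.3),(261.2,222.5))]
A=[];B=[]
for g,a,b in pairs:
    p,e=tri(T,a,S,b);print(g,p,e);B.append(p[:2]);A.append(.078*np.array([np.cos(np.radians(g)),np.sin(np.radians(g))]))
A=np.array(A);B=np.array(B);c=B.mean(0)-0;z=(A[:,0]-1j*A[:,1])@((B-c)[:,0]+1j*(B-c)[:,1])
# centre and yaw via Procrustes
Ac=A-A.mean(0);z=((Ac[:,0]-1j*Ac[:,1])*((B-c)[:,0]+1j*(B-c)[:,1])).sum();yaw=np.angle(z)
r=np.array([[np.cos(yaw),-np.sin(yaw)],[np.sin(yaw),np.cos(yaw)]])
C=c-r@A.mean(0);print("C",C,"yaw",np.degrees(yaw),"res",B-(A@r.T+C), "scale",abs(z)/(Ac**2).sum())
p,e=tri(T,(216.3,151.4),S,(180,236));print("button",p,e,"expected",C+r@[0,.118])
# tab top: end points in top crop -> full
for uv in((185+335/4,125+145/4),(185+308/4,125+200/4),(265.0,168.0)):
    q=plane(T,uv,.088)[:2]-C;q2=r.T@q;print("tab",np.linalg.norm(q),np.degrees(np.arctan2(q2[1],q2[0])))
E
```

```text
-135 [0.471  0.2305 0.0509] 0.0005710194095247358
135 [0.506  0.3353 0.0506] 0.00020308043799219138
90 [0.5654 0.3395 0.0503] 0.0006750950760203177
-90 [0.5163 0.1917 0.0504] 7.050811094657457e-05
45 [0.6107 0.3005 0.0508] 0.00038297809880852144
-45 [0.5758 0.1957 0.0507] 0.0006075256800857033
C [0.5409 0.2655] yaw -18.393985846800064 res [[-0.0001 -0.0001]
 [ 0.0001 -0.    ]
 [-0.     -0.    ]
 [ 0.0001  0.0001]
 [ 0.0001  0.0001]
 [-0.     -0.    ]] scale 1.0000326074734454
button [0.5788 0.3778 0.066 ] 0.0005954318309004535 expected [0.5781 0.3775]
tab 0.06235591271228665 13.778492862275618
tab 0.029121205371730588 7.409671628438171
tab 0.045436471063911577 12.783657253984481
```

```bash
python3 - <<'E'
from h import *
T,S=vision.camera_params("top"),vision.camera_params("scene")
def proj(P,X):
    q=P["attitude"].T@(np.array(X)-P["position"]);return np.array([P["fx"]*q[0]/q[2]+P["cx"],P["fy"]*q[1]/q[2]+P["cy"]]).round(),q[2]
for X in([0,0,0],[.268,-.564,.223],[.268,-.564,.4]):print(X,proj(T,X),proj(S,X))
print("lampbase",plane(T,(410,315),0),plane(S,(422,230),0))
print("elbow lamp", tri(T,(400,262),S,(425,205)))
# vertical plane of lamp arm: scene points vs top line through (400,250)-(300,50)
a=np.array([400,245.]);b=np.array([300,50.])
o,d1=ray(T,a);_,d2=ray(T,b);n=np.cross(d1,d2)
for uv in((420,190),(410,130),(398,60),(386,5)):
    o2,d=ray(S,uv);t=n@(o-o2)/(n@d);print(uv,o2+d*t)
for nm,uv in(("carton",(378,235)),("cutter",(345,315)),("tin",(231,68))):print(nm,plane(T,uv,.02))
print("wrist",vision.camera_params("wrist")["position"])
E
```

```text
[0, 0, 0] (array([254., 483.]), np.float64(0.9219015813313668)) (array([553., 382.]), np.float64(0.7855456399656158))
[0.268, -0.564, 0.223] (array([650., 545.]), np.float64(0.6982346278554108)) (array([627., 136.]), np.float64(1.1456828767313938))
[0.268, -0.564, 0.4] (array([771., 626.]), np.float64(0.5248275375529526)) (array([655.,  54.]), np.float64(1.06410262649559))
lampbase [ 0.4471 -0.1565  0.    ] [ 0.4467 -0.1619  0.    ]
elbow lamp (array([ 0.4872, -0.1164,  0.0692]), np.float64(0.11547107438724885))
(420, 190) [ 0.4737 -0.1635  0.0916]
(410, 130) [ 0.4689 -0.0998  0.2461]
(398, 60) [ 0.4646 -0.0379  0.395 ]
(386, 5) [0.4647 0.0065 0.4936]
carton [ 0.5738 -0.0213  0.02  ]
cutter [ 0.3845 -0.0265  0.02  ]
tin [0.7912 0.4563 0.02  ]
wrist [ 0.3302 -0.5342  0.384 ]
```

```bash
python3 - <<'E'
from h import *
im=cv2.imread("pics/top0.png")[0:345,190:470]; sc=cv2.imread("pics/scene0.png")[0:250,330:470]
a=cv2.resize(im,None,fx=1.7,fy=1.7); b=cv2.resize(sc,None,fx=2.3,fy=2.3)
H=max(a.shape[0],b.shape[0]);f=lambda x:cv2.copyMakeBorder(x,0,H-x.shape[0],0,0,cv2.BORDER_CONSTANT)
m=np.hstack([f(a),f(b)]);m=cv2.convertScaleAbs(m,alpha=1.8,beta=30);cv2.imwrite("pics/lamp.png",m);print(m.shape)
cv2.imwrite("pics/w0.png",vision.camera("wrist"))
T=vision.camera_params("top")
for X in([.4647,.0065,.4936],[.465,-.0379,.395]):
    q=T["attitude"].T@(np.array(X)-T["position"]);print(T["fx"]*q[:2]/q[2]+[T["cx"],T["cy"]])
E
```

```text
(586, 798, 3)
[402.9448 250.6928]
[414.3733 272.6073]
```

View pics/lamp.png

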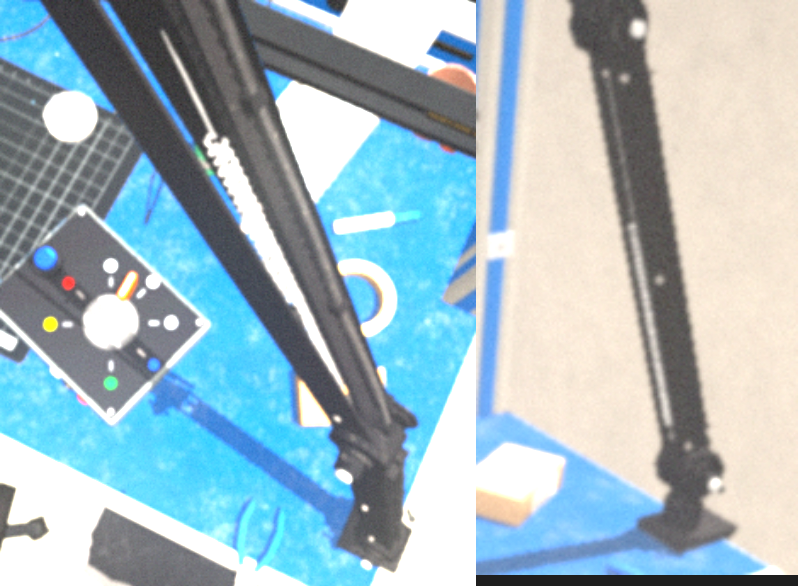

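View pics/w0.png

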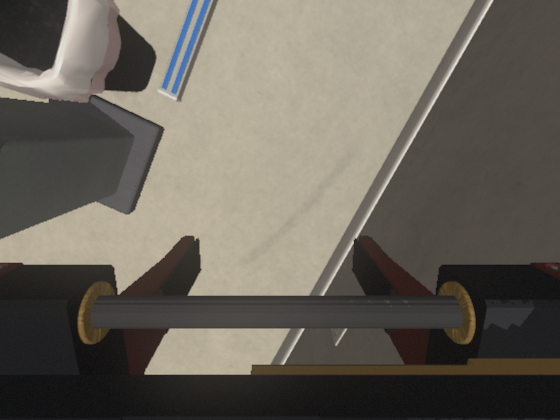

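```bash
python3 - <<'E'
from h import *
T,S=vision.camera_params("top"),vision.camera_params("scene")
print(tri(T,(402,253),S,(389,10)),tri(T,(399,258),S,(388,10)))
for e in [(215,0),(250,0),(310,60),(330,110),(300,10)]:
  print(e,[plane(T,e,z).round(2) for z in(.5,.7,.85)])
E
```

```text
(array([0.4621, 0.0034, 0.4856]), np.float64(0.004118156747627172)) (array([0.4569, 0.0065, 0.4861]), np.float64(0.0015543976147128751))
(215, 0) [array([0.66, 0.35, 0.5 ]), array([0.54, 0.26, 0.7 ]), array([0.45, 0.18, 0.85])]
(250, 0) [array([0.68, 0.31, 0.5 ]), array([0.55, 0.23, 0.7 ]), array([0.46, 0.17, 0.85])]
(310, 60) [array([0.63, 0.2 , 0.5 ]), array([0.52, 0.17, 0.7 ]), array([0.44, 0.14, 0.85])]
(330, 110) [array([0.58, 0.15, 0.5 ]), array([0.49, 0.14, 0.7 ]), array([0.43, 0.12, 0.85])]
(300, 10) [array([0.69, 0.25, 0.5 ]), array([0.56, 0.19, 0.7 ]), array([0.46, 0.15, 0.85])]
```

```bash
python3 - <<'E'
from h import *
T=vision.camera_params("top")
E=np.array([.46,.005,.486]);Se=plane(T,(296,232),0);L=E-Se;print(Se,L/np.linalg.norm(L))
for base,tip in(((392,255),(225,0)),((405,240),(308,0))):
    o,d1=ray(T,base);_,d2=ray(T,tip);n=np.cross(d1,d2)
    for uv in((272.5,207),(235,180),(205,160)):
        p=plane(T,uv,.05);s=n@(o-p)/(n@L);print(base,uv,p+s*L)
E
```

```text
[0.5036 0.1458 0.    ] [-0.0859 -0.2772  0.957 ]
(392, 255) (272.5, 207) [0.4802 0.0738 0.5325]
(392, 255) (235, 180) [0.4884 0.1414 0.6488]
(392, 255) (205, 160) [0.4913 0.1935 0.7493]
(405, 240) (272.5, 207) [0.4737 0.0529 0.6048]
(405, 240) (235, 180) [0.4804 0.1157 0.7374]
(405, 240) (205, 160) [0.4824 0.1647 0.8484]
```

Comparing views and shadows, the desk lamp forms a barrier near x≈0.46: base at (0.447,-0.16), elbow at (0.46,0.005,0.486), and the upper arm rises over the tester. I'll pass on the near side at a small radius with the tool tilted back, shutting the fingers and turning the gripper slim side to the lamp first.

Request:
apply_moves([
  [1,[-0.002,0.0165,0],[0,0,0.109]],
  [1,[-0.002,0.0165,0],[0,0,0.109]],
  [1,[-0.002,0.0165,0],[0,0,0.109]],
  [1,[-0.002,0.0165,0],[0,0,0.109]],
  [1,[-0.002,0.0165,0],[0,0,0.109]],
  [1,[-0.002,0.0165,0],[0,0,0.109]],
  [1,[-0.002,0.0165,0],[0,0,0.109]],
  [1,[-0.002,0.0165,0],[0,0,0.109]],
], grip_force=20)

```text
t: 0.82
eef_pos: [0.2521, -0.4315, 0.2224]
orientation: [[0.247, 0.969, -0.0], [0.969, -0.247, 0.0], [0.0, -0.0, -1.0]]
wrist_force: [0.3, -0.0, 0.2]
grip_width: 0.0377
gripper_force: 0.0
```

Request:
apply_moves([
  [1,[-0.002,0.0165,0],[0,0,0.109]],
  [1,[-0.002,0.0165,0],[0,0,0.109]],
  [1,[-0.002,0.0165,0],[0,0,0.109]],
  [1,[-0.002,0.0165,0],[0,0,0.109]],
  [1,[-0.002,0.0165,0],[0,0,0.109]],
  [1,[-0.002,0.0165,0],[0,0,0.109]],
  [1,[-0.002,0.0165,0],[0,0,0.109]],
  [1,[-0.002,0.0165,0],[0,0,0.109]],
])

```text
t: 1.48
eef_pos: [0.236, -0.2996, 0.2225]
orientation: [[-0.583, 0.813, -0.0], [0.813, 0.583, 0.0], [0.0, -0.0, -1.0]]
wrist_force: [-0.3, -0.4, 0.2]
grip_width: 0.0006
gripper_force: 0.0
```

```bash
python3 - <<'E'
from h import *
s=manip.get_state();print(s["qpos"],s["eef_pos"],s["orientation"])
E
```

```text
[ 64.7975   0.2812 -20.1265 121.1647   0.1193  58.5873  80.2634] [ 0.236  -0.2996  0.2225] [[-0.5829  0.8125 -0.0003]
 [ 0.8125  0.5829  0.0001]
 [ 0.0003 -0.0001 -1.    ]]
```

Request:
apply_moves([
  [1,[0,0,0],[-0.07,-0.055,0]],
  [1,[0,0,0],[-0.07,-0.055,0]],
  [1,[0,0,0],[-0.07,-0.055,0]],
  [1,[0,0,0],[-0.07,-0.055,0]],
  [1,[0.016,0.013,0],[0,0,0.05]],
  [1,[0.016,0.013,0],[0,0,0.05]],
  [1,[0.016,0.013,0],[0,0,0.05]],
  [1,[0.016,0.013,0],[0,0,0.05]],
])

```text
t: 2.15
eef_pos: [0.302, -0.2475, 0.2231]
orientation: [[-0.684, 0.679, 0.267], [0.641, 0.734, -0.225], [-0.349, 0.017, -0.937]]
wrist_force: [0.2, -0.5, -0.3]
grip_width: 0.001
gripper_force: 0.0
```

```bash
python3 - <<'E'
from h import *
s=manip.get_state();print(s["qpos"],s["eef_pos"],s["orientation"])
cv2.imwrite("pics/sc1.png",np.vstack([vision.camera("scene")[:, 200:],vision.camera("top")[:,200:]]))
m=cv2.imread("pics/sc1.png");cv2.imwrite("pics/sc1.png",np.hstack([m[:420],m[420:]]))
E
```

```text
[ 59.5433 -12.0928 -25.5464 134.2978  -4.8836  36.3925  84.0176] [ 0.302  -0.2475  0.2231] [[-0.6838  0.6791  0.2668]
 [ 0.641   0.7338 -0.2249]
 [-0.3486  0.0172 -0.9371]]
```

View pics/sc1.png

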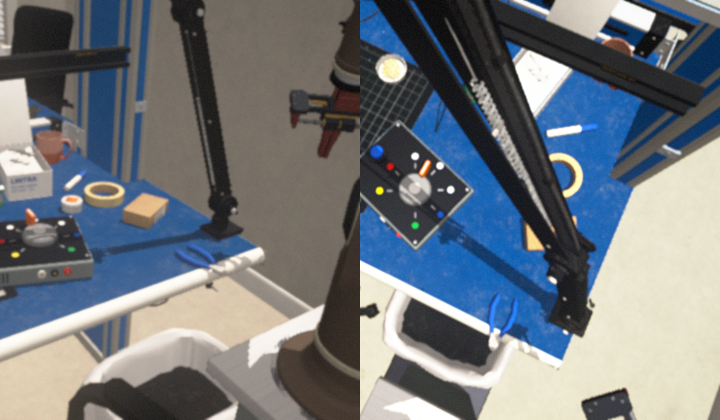

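The gripper is on the near side of the lamp and clear of it. I'll continue the arc.

Request:
apply_moves([
  [1,[0.0145,0.0285,0],[0,0,0.08]],
  [1,[0.0165,0.026,0],[0,0,0.08]],
  [1,[0.0145,0.027,0],[0,0,0.08]],
  [1,[0.0125,0.029,0],[0,0,0.08]],
  [1,[0.0048,0.0145,0],[0,0,0.04]],
  [1,[0.0048,0.0145,0],[0,0,0.04]],
  [1,[0.0038,0.0145,0],[0,0,0.04]],
  [1,[0.0038,0.0145,0],[0,0,0.04]],
])

```text
t: 2.92
eef_pos: [0.3756, -0.0794, 0.2226]
orientation: [[-0.902, 0.266, 0.34], [0.255, 0.964, -0.077], [-0.348, 0.017, -0.937]]
wrist_force: [0.0, 0.2, 0.2]
grip_width: 0.0006
gripper_force: 0.0
```

```bash
python3 - <<'E'
from h import *
s=manip.get_state();print(s["qpos"],s["eef_pos"],s["tau"],s["wrist_force"])
m=np.hstack([vision.camera("scene")[:, 200:],vision.camera("top")[:,200:]]);cv2.imwrite("pics/sc2.png",m)
E
```

```text
[ 45.2758 -13.5683 -35.6667 134.3906 -10.9923  36.7103  91.0412] [ 0.3756 -0.0794  0.2226] [  1.442   -8.6574   3.4112 -28.1416   0.099   -1.5818  -0.2026] [0.0421 0.2048 0.1673]
```

View pics/sc2.png

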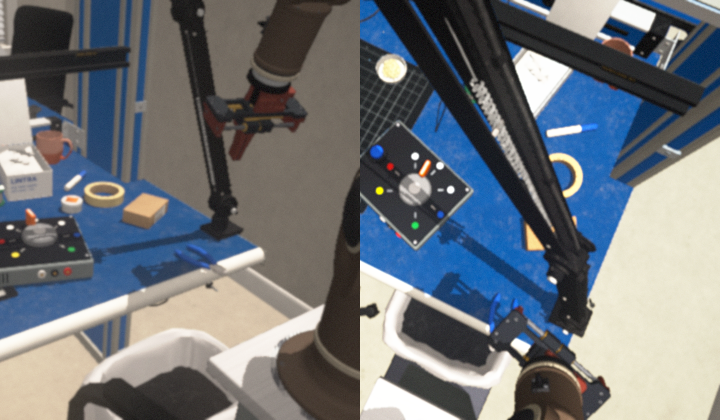

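Now at az -12° with the gripper about 40 mm from the lamp. I'll continue at x≈0.37.

Request:
apply_moves([
  [1,[-0.0005,0.02,0],[0,0,0.05]],
  [1,[-0.0005,0.02,0],[0,0,0.05]],
  [1,[-0.0005,0.02,0],[0,0,0.05]],
  [1,[-0.0005,0.02,0],[0,0,0.05]],
  [1,[-0.0005,0.02,0],[0,0,0.05]],
  [1,[-0.002,0.025,0],[0,0,0.06]],
  [1,[-0.004,0.025,0],[0,0,0.06]],
  [1,[-0.006,0.025,0],[0,0,0.06]],
])

```text
t: 3.68
eef_pos: [0.3611, 0.0953, 0.2228]
orientation: [[-0.926, -0.159, 0.342], [-0.143, 0.987, 0.071], [-0.348, 0.017, -0.937]]
wrist_force: [0.3, 0.8, -0.1]
grip_width: 0.0006
gripper_force: 0.0
```

Request:
apply_moves([
  [1,[-0.008,0.025,0],[0,0,0.06]],
  [1,[-0.01,0.025,0],[0,0,0.06]],
  [1,[-0.008,0.025,0],[0,0,0.06]],
  [1,[0,0.03,0],[0,0,0.06]],
  [1,[0.005,0.03,0],[0,0,0]],
  [1,[0.005,0.03,0],[0,0,0]],
  [1,[0.005,0.03,0],[0,0,0]],
  [1,[0,0,0],[0,0,0]],
])

```text
t: 4.35
eef_pos: [0.3488, 0.2905, 0.2232]
orientation: [[-0.864, -0.393, 0.314], [-0.362, 0.919, 0.154], [-0.349, 0.02, -0.937]]
wrist_force: [0.5, 0.4, 0.4]
grip_width: 0.0005
gripper_force: 0.0
```

```bash
python3 - <<'E'
from h import *
s=manip.get_state();print(s["qpos"],s["eef_pos"],s["orientation"],s["tau"],s["wrist_force"])
z=s["orientation"][:,2];v=np.cross(z,[0,0,-1]);print("untilt",v/np.linalg.norm(v)*np.arcsin(np.linalg.norm(v)))
E
```

```text
[ 25.6977  -3.7696 -72.4579 125.978    6.2117  36.169   61.228 ] [0.3488 0.2905 0.2232] [[-0.8642 -0.3933  0.3139]
 [-0.3623  0.9192  0.1542]
 [-0.3491  0.0195 -0.9369]] [  0.9498  -4.716   -0.3754 -27.0317   2.9257  -1.1387  -3.6515] [0.4576 0.4453 0.3611]
untilt [-0.1575  0.3206  0.    ]
```

Request:
apply_moves([
  [1,[0,0,0],[-0.0394,0.08,0]],
  [1,[0,0,0],[-0.0394,0.08,0]],
  [1,[0,0,0],[-0.0394,0.08,0]],
  [1,[0,0,0],[-0.0394,0.08,0]],
  [1,[0.02,0,-0.01],[0,0,-0.09]],
  [1,[0.02,0,-0.01],[0,0,-0.09]],
  [1,[0.02,0,-0.01],[0,0,-0.09]],
  [1,[0.02,0,-0.01],[0,0,-0.09]],
])

```text
t: 5.02
eef_pos: [0.4303, 0.2829, 0.1802]
orientation: [[-0.999, -0.032, -0.005], [-0.032, 0.999, -0.008], [0.005, -0.008, -1.0]]
wrist_force: [-0.2, -0.4, 1.0]
grip_width: 0.0002
gripper_force: 0.0
```

```bash
python3 - <<'E'
from h import *
s=manip.get_state();print(s["qpos"],s["eef_pos"],s["orientation"],s["tau"],s["wrist_force"])
m=np.hstack([vision.camera("scene")[:, 160:],vision.camera("top")[:,160:]]);cv2.imwrite("pics/sc3.png",m)
E
```

```text
[  6.4008  26.5385 -58.7674 106.405   25.7063  62.1655  29.4807] [0.4303 0.2829 0.1802] [[-0.9995 -0.0319 -0.0045]
 [-0.0319  0.9995 -0.0079]
 [ 0.0048 -0.0077 -1.    ]] [  1.6758 -46.3799 -13.04   -23.9029  -0.3304   0.2484   1.4221] [-0.238  -0.4237  0.961 ]
```

View pics/sc3.png

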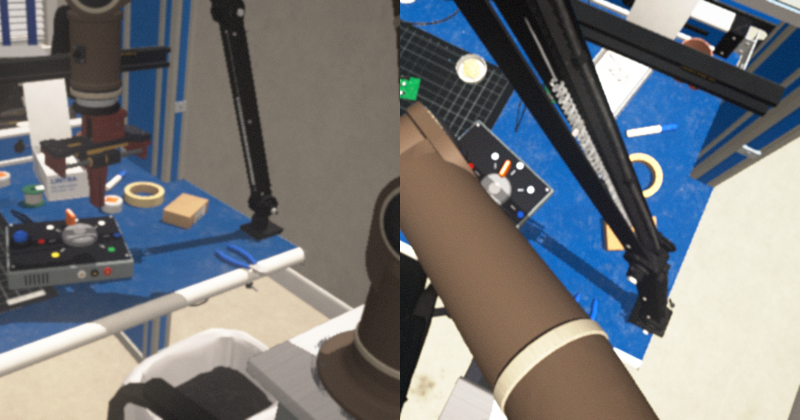

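The arm is clear so far, but the forearm's height relative to the lamp matters when reaching out. I'll fit simple kinematics from the recorded states to find the elbow and wrist.

```bash
cat > fk.py <<'E'
from h import *
import itertools
from scipy.optimize import least_squares
from scipy.spatial.transform import Rotation as Ro
D=[([60.6658,23.5954,-.7301,91.4989,.3215,64.9895,-4.7071],[.2681,-.5641,.2219],[[.9031,.4294,-.0007],[.4294,-.9031,.0012],[-.0001,-.0014,-1]]),
([64.7975,.2812,-20.1265,121.1647,.1193,58.5873,80.2634],[.236,-.2996,.2225],[[-.5829,.8125,-.0003],[.8125,.5829,.0001],[.0003,-.0001,-1]]),
([59.5433,-12.0928,-25.5464,134.2978,-4.8836,36.3925,84.0176],[.302,-.2475,.2231],[[-.6838,.6791,.2668],[.641,.7338,-.2249],[-.3486,.0172,-.9371]]),
([25.6977,-3.7696,-72.4579,125.978,6.2117,36.169,61.228],[.3488,.2905,.2232],[[-.8642,-.3933,.3139],[-.3623,.9192,.1542],[-.3491,.0195,-.9369]]),
([6.4008,26.5385,-58.7674,106.405,25.7063,62.1655,29.4807],[.4303,.2829,.1802],[[-.9995,-.0319,-.0045],[-.0319,.9995,-.0079],[.0048,-.0077,-1]])]
def chain(q,s,o,p):
    R=np.eye(3);x=np.array([p[0],0,p[1]]);P=[]
    for i in range(7):
        a=np.radians(s[i]*q[i]+o[i]);R=R@Ro.from_rotvec(np.array([0,1,0] if i in(1,3,5) else [0,0,1])*a).as_matrix()
        if i==0: x=x+R@[p[2],0,p[3]]
        if i==2: x=x+R@[p[4],0,p[5]]; P.append(x.copy())
        if i==3: x=x+R@[p[6],0,0]
        if i==4: x=x+R@[p[7],0,p[8]]; P.append(x.copy())
        if i==5: x=x+R@[p[9],0,0]
        if i==6: x=x+R@[0,0,p[10]]
    return x,R,P
def fit():
    best=None
    for s in itertools.product((1,-1),repeat=4):
        S=[s[0],1,s[1],1,s[2],1,s[3]]
        def f(v):
            r=[]
            for q,x,R in D:
                X,RR,_=chain(q,S,v[:7],v[7:]);r+=list((X-x)*3)+list((RR-np.array(R)).ravel())
            return np.r_[r,v[1:6]*1e-6,(v[7:]-[0,.15,0,.15,0,.4,0,0,.4,0,.3])*1e-3]
        for o1 in(0,90,180,-90):
          for o7 in(0,90,180,-90):
            v=least_squares(f,[o1,0,0,0,0,0,o7,0,.15,0,.15,0,.4,0,0,.4,0,.3],x_scale=[10]*7+[.1]*11,max_nfev=40)
            if best is None or v.cost<best[0]: best=(v.cost,S,v.x)
    return best
if __name__=="__main__":
    c,S,v=fit();print(c,S,v.round(3));np.savez("fk.npz",S=S,v=v)
    for q,x,R in D:
        X,_,P=chain(q,S,v[:7],v[7:]);print(X-x,P)
E
time python3 fk.py
```

```text
0.00017657017701636348 [-1, 1, -1, 1, -1, 1, -1] [-0.814  0.207 -0.641 -0.214  0.129 -0.018 88.487 -0.038  0.158  0.036
  0.158 -0.003  0.531 -0.042  0.062  0.449  0.003  0.374]
[ 0.     -0.0004 -0.0011] [array([ 0.0802, -0.2177,  0.803 ]), array([ 0.2705, -0.567 ,  0.5948])]
[-0.0018 -0.0006 -0.0003] [array([-0.0233, -0.0351,  0.847 ]), array([ 0.2354, -0.3031,  0.5963])]
[ 0.0032  0.001  -0.0014] [array([-0.0765,  0.0651,  0.8351]), array([ 0.2082, -0.1627,  0.5731])]
[-0.0015 -0.0009  0.0013] [array([-0.0372, -0.0034,  0.8459]), array([0.2307, 0.235 , 0.5757])]
[-0.      0.0003  0.0015] [array([ 0.2331, -0.0367,  0.7909]), array([0.4348, 0.289 , 0.5557])]
real	1m41.411s
user	1m41.645s
sys	0m0.156s
```

The fit is good to about 2 mm. Next I'll predict the forearm's clearance from the lamp for the coming poses with minimum-norm IK steps.

```bash
cat > sim.py <<'E'
from fk import *
F=np.load("fk.npz");S=F["S"];v=F["v"]
fk=lambda q:chain(q,S,v[:7],v[7:])
LA=[np.array([.447,-.16,.05]),np.array([.46,.005,.486]),np.array([.4884,.1414,.6488]),np.array([.4913,.1935,.7493]),np.array([.495,.30,.95])]
LB=[LA[1],np.array([.4804,.1157,.7374]),np.array([.4824,.1647,.8484])]
def seg(a,b,n=60): return a+(b-a)*np.linspace(0,1,n)[:,None]
L=np.vstack([seg(p,q) for l in(LA,LB) for p,q in zip(l,l[1:])])
def clear(q):
    X,R,P=fk(q);out=[]
    for A,B in(([0,0,.316],P[0]),(P[0],P[1]),(P[1],X-R[:,2]*.08)):
        a=seg(np.array(A),np.array(B));d=np.linalg.norm(a[:,None]-L[None],axis=2);i=np.unravel_index(d.argmin(),d.shape);out.append((d.min().round(3),L[i[1]].round(2)))
    return out,P
def step(q,X,R,it=6):
    q=np.array(q,float)
    for _ in range(it):
        x,r,_=fk(q);e=np.r_[X-x,Ro.from_matrix(R@r.T).as_rotvec()]
        J=np.array([np.r_[fk(q+d)[0]-x,Ro.from_matrix(fk(q+d)[1]@r.T).as_rotvec()] for d in np.eye(7)*.1]).T/.1
        q=q+np.linalg.pinv(J)@e
    return q
def yawR(y):
    y=np.radians(y);return np.array([[np.cos(y),np.sin(y),0],[np.sin(y),-np.cos(y),0],[0,0,-1]])
def path(q,pts,n=6):
    x,r,_=fk(q);y=np.degrees(np.arctan2(r[1,0],r[0,0]))%360
    for X,yy in pts:
        for k in range(1,n+1): q=step(q,x+(np.array(X)-x)*k/n,yawR(y+(yy-y)*k/n),3)
        x,y=np.array(X),yy;c,P=clear(q);print(X,yy,"q",q.round(0),[t[0] for t in c],c[1][1],"elbow",P[0])
    return q
E
python3 - <<'E'
from sim import *
# validation: state 4 -> 5
print(clear(D[4][0]))
x,r,_=fk(D[3][0]);q=np.array(D[3][0])
for k in range(1,5): q=step(q,x,Ro.from_rotvec([-.0394*k,.08*k,0]).as_matrix()@r,3)
q=path(q,[(D[4][1],181.8)])
q=D[4][0]
C=np.array([.541,.2655])
def tcp(phi,rad=.048,off=.0185):
    a=np.radians(phi);return [*(C+rad*np.array([np.cos(a),np.sin(a)])+off*np.array([-np.sin(a),np.cos(a)])),.074]
path(q,[([.50,.30,.14],178),([.578,.296,.14],176),([.578,.296,.074],176)]+[(tcp(p),p+180) for p in(-5,-40,-80,-120,-153)]+[([.48,.32,.14],40),([.578,.3775,.09],40)])
E
```

```text
([(np.float64(0.294), array([0.48, 0.1 , 0.71])), (np.float64(0.127), array([0.49, 0.14, 0.65])), (np.float64(0.183), array([0.49, 0.14, 0.65]))], [array([ 0.2331, -0.0367,  0.7909]), array([0.4348, 0.289 , 0.5557])])
[0.4303, 0.2829, 0.1802] 181.8 q [  6.  25. -57. 107.  24.  60.  31.] [np.float64(0.301), np.float64(0.13), np.float64(0.181)] [0.49 0.14 0.65] elbow [ 0.2237 -0.0314  0.7958]
[0.5, 0.3, 0.14] 178 q [  2.  34. -53. 100.  31.  61.  26.] [np.float64(0.222), np.float64(0.083), np.float64(0.211)] [0.49 0.13 0.64] elbow [ 0.2967 -0.0175  0.7547]
[0.578, 0.296, 0.14] 176 q [  1.  40. -51.  91.  33.  65.  29.] [np.float64(0.18), np.float64(0.033), np.float64(0.226)] [0.49 0.13 0.63] elbow [ 0.3366 -0.0161  0.7247]
[0.578, 0.296, 0.074] 176 q [ -0.  44. -48.  94.  36.  59.  26.] [np.float64(0.146), np.float64(0.033), np.float64(0.268)] [0.48 0.1  0.6 ] elbow [ 0.3637 -0.0048  0.701 ]
[np.float64(0.5904297267492354), np.float64(0.2797461262628097), 0.074] 175 q [  1.  44. -48.  93.  36.  60.  27.] [np.float64(0.15), np.float64(0.022), np.float64(0.262)] [0.48 0.1  0.6 ] elbow [ 
[... 536 characters left out ...]
74] 60 q [-12.  31. -16. 104.  11.  47. -64.] [np.float64(0.224), np.float64(0.076), np.float64(0.196)] [0.48 0.11 0.61] elbow [0.2669 0.057  0.7708]
[np.float64(0.5066305110841399), np.float64(0.22722483531501697), 0.074] 27 q [-20.  29.  -7. 106.   4.  45. -91.] [np.float64(0.244), np.float64(0.107), np.float64(0.199)] [0.48 0.11 0.62] elbow [0.2392 0.0945 0.7808]
[0.48, 0.32, 0.14] 40 q [-26.  26. -11. 101.   6.  54. -89.] [np.float64(0.28), np.float64(0.152), np.float64(0.225)] [0.49 0.15 0.66] elbow [0.2024 0.1115 0.7951]
[0.578, 0.3775, 0.09] 40 q [-27.  39. -10.  86.   7.  56. -89.] [np.float64(0.195), np.float64(0.133), np.float64(0.315)] [0.49 0.16 0.68] elbow [0.2914 0.1627 0.7309]
```

Minimum-norm prediction matches the real IK well, and it says this elbow posture would brush the lamp. I'll look for a yaw schedule that brings the elbow over to the left.

```bash
cat > srch.py <<'E'
from sim import *
C=np.array([.541,.2655])
def tcp(phi,yaw,rad=.047):
    a=np.radians(phi);n=np.array([-np.sin(a),np.cos(a)]);Y=np.radians(yaw)
    h=.010*abs(n@[np.cos(Y),np.sin(Y)])+.0135*abs(n@[np.sin(Y),-np.cos(Y)])
    return [*(C+rad*np.array([np.cos(a),np.sin(a)])+(h+.005)*n),.074]
if __name__=="__main__":
    for Y0 in(130,90,60,30):
      for pre in(Y0,20):
        print("==",Y0,pre)
        try:path(np.array(D[4][0]),[([.40,.31,.2],pre),([.578,.30,.14],Y0),([.578,.30,.074],Y0)]+[(tcp(p,Y0+(27-Y0)*f),Y0+(27-Y0)*f) for p,f in((-5,0),(-80,.5),(-153,1))],5)
        except Exception as e:print(e)
E
python3 srch.py
```

```text
== 130 130
[0.4, 0.31, 0.2] 130 q [ -4.  19. -46. 107.  16.  60. -16.] [np.float64(0.332), np.float64(0.171), np.float64(0.206)] [0.49 0.15 0.67] elbow [0.1743 0.0106 0.8168]
[0.578, 0.3, 0.14] 130 q [ -5.  37. -40.  90.  25.  62. -11.] [np.float64(0.186), np.float64(0.05), np.float64(0.229)] [0.49 0.14 0.64] elbow [0.3133 0.0218 0.7428]
[0.578, 0.3, 0.074] 130 q [ -6.  41. -37.  93.  28.  56. -13.] [np.float64(0.151), np.float64(0.053), np.float64(0.27)] [0.48 0.12 0.62] elbow [0.3416 0.0345 0.7195]
[np.float64(0.5897051973168815), np.float64(0.2829384302017836), 0.074] 130 q [ -5.  41. -37.  92.  28.  56. -11.] [np.float64(0.152), np.float64(0.041), np.float64(0.263)] [0.48 0.11 0.62] elbow [0.3445 0.0237 0.7177]
[np.float64(0.5700646484766533), np.float64(0.22289983095261115), 0.074] 78.5 q [ -7.  35. -23.  98.  17.  50. -50.] [np.float64(0.195), np.float64(0.05), np.float64(0.216)] [0.48 0.11 0.61] elbow [0.2994 0.0375 0.7517]
[np.float64(0.5075215176083283), np.float64(0.2276788258147565), 0.074] 27 q [-19.  29.  -8. 106.   6.  45. -93.] [np.float64(0.242), np.float64(0.105), np
[... 7508 characters left out ...]
49 0.14 0.65] elbow [0.3016 0.1052 0.7401]
[np.float64(0.5897206506927618), np.float64(0.28311506309634954), 0.074] 30 q [-16.  37. -16.  92.  12.  52. -96.] [np.float64(0.174), np.float64(0.077), np.float64(0.263)] [0.49 0.13 0.64] elbow [0.3066 0.0957 0.7385]
[np.float64(0.5676432031524035), np.float64(0.22247286480963555), 0.074] 28.5 q [-12.  34. -16.  98.  11.  49. -94.] [np.float64(0.201), np.float64(0.061), np.float64(0.214)] [0.48 0.11 0.62] elbow [0.2872 0.063  0.7574]
[np.float64(0.5075215176083283), np.float64(0.2276788258147565), 0.074] 27 q [-14.  30. -15. 106.  10.  45. -98.] [np.float64(0.237), np.float64(0.098), np.float64(0.199)] [0.48 0.11 0.61] elbow [0.2519 0.0676 0.7781]
```

Even the best elbow posture leaves too little margin with a vertical tool. I'll try leaning the tool, with the wrist away from the lamp, at constant yaw so the push is pure translation.

```bash
cat > srch2.py <<'E'
from srch import *
def run(Y,th,d,show=False):
    # tilt: wrist leans toward azimuth d by th
    a=np.radians(d);T=Ro.from_rotvec(np.radians(th)*np.array([-np.sin(a),np.cos(a),0])).as_matrix()
    q=np.array(D[4][0]);x,r,_=fk(q);x=x.copy();y0=181.8;mins=[]
    Rt=T@yawR(Y)
    for k in range(1,9): q=step(q,x+(np.array([.40,.31,.2])-x)*k/8,yawR(y0+(Y-y0)*k/8),3)
    x=np.array([.40,.31,.2])
    for k in range(1,5): q=step(q,x,Ro.from_rotvec(k/4*np.radians(th)*np.array([-np.sin(a),np.cos(a),0])).as_matrix()@yawR(Y),3)
    pts=[[.578,.30,.14],[.578,.30,.08]]+[tcp(p,Y)[:2]+[.08] for p in(-5,-40,-80,-120,-153)]
    for p in pts:
        for k in range(1,6): q=step(q,x+(np.array(p)-x)*k/5,Rt,2)
        x=np.array(p);c,P=clear(q);mins.append([t[0] for t in c][1:]+[c[0][0]]);
        if show:print(p,q.round(0),mins[-1],P)
    return np.array(mins),q
if __name__=="__main__":
    for Y in(30,75,120):
     for th in(15,25):
      for d in(90,120,150,180):
        m,q=run(Y,th,d);print(Y,th,d,m[:,0],m[:,1].min(),q.round(0))
E
python3 srch2.py
```

```text
30 15 90 [0.133 0.138 0.126 0.113 0.111 0.123 0.143] 0.271 [ -25.   33.  -14.  101.   23.   58. -111.]
30 15 120 [0.153 0.159 0.147 0.133 0.133 0.148 0.17 ] 0.255 [ -28.   29.  -12.  108.   28.   48. -118.]
30 15 150 [0.158 0.166 0.152 0.138 0.14  0.157 0.181] 0.229 [ -28.   26.  -11.  115.   31.   37. -121.]
30 15 180 [0.143 0.152 0.138 0.123 0.125 0.142 0.168] 0.193 [ -23.   23.  -11.  119.   26.   27. -115.]
30 25 90 [0.165 0.169 0.158 0.145 0.143 0.154 0.172] 0.331 [ -31.   37.  -12.   97.   29.   66. -118.]
30 25 120 [0.197 0.202 0.191 0.179 0.18  0.195 0.216] 0.312 [ -36.   32.  -10.  109.   38.   53. -132.]
30 25 150 [0.21  0.219 0.206 0.194 0.198 0.216 0.24 ] 0.277 [ -40.   26.   -5.  121.   49.   35. -145.]
30 25 180 [0.191 0.208 0.193 0.179 0.183 0.204 0.233] 0.221 [ -46.   22.   10.  130.   54.   13. -149.]
75 15 90 [0.115 0.116 0.104 0.093 0.092 0.107 0.126] 0.271 [-19.  34. -23. 101.  29.  60. -72.]
75 15 120 [0.137 0.139 0.126 0.116 0.117 0.135 0.155] 0.256 [-21.  30. -22. 109.  34.  51. -79.]
75 15 150 [0.145 0.15  0.135 0.125 0.128 0.148 0.17 ] 0.23 [-21.  26. -20. 11
[... 596 characters left out ...]
  34.  63. -33.]
120 15 120 [0.119 0.119 0.107 0.098 0.101 0.12  0.143] 0.256 [-15.  32. -32. 109.  39.  54. -40.]
120 15 150 [0.131 0.132 0.12  0.11  0.115 0.136 0.161] 0.23 [-15.  27. -30. 116.  43.  43. -44.]
120 15 180 [0.122 0.127 0.114 0.103 0.107 0.13  0.157] 0.194 [-11.  24. -30. 121.  41.  32. -42.]
120 25 90 [0.12  0.117 0.108 0.098 0.097 0.111 0.129] 0.331 [-20.  40. -31.  97.  38.  72. -38.]
120 25 120 [0.156 0.153 0.144 0.136 0.14  0.158 0.179] 0.312 [-23.  33. -29. 110.  47.  60. -51.]
120 25 150 [0.18  0.179 0.168 0.161 0.167 0.189 0.213] 0.277 [-25.  27. -27. 122.  58.  44. -65.]
120 25 180 [0.173 0.181 0.168 0.158 0.165 0.188 0.216] 0.221 [-25.  21. -19. 133.  74.  24. -80.]
```

Plan: yaw 50° constant, lean 17° toward azimuth 130°, which leaves at least ~0.12 m of forearm clearance. I'll turn in place first.

Request:
apply_moves([
  [1,[-0.0015,0.0013,0.001],[0,0,-0.115]],
  [1,[-0.0015,0.0013,0.001],[0,0,-0.115]],
  [1,[-0.0015,0.0013,0.001],[0,0,-0.115]],
  [1,[-0.0015,0.0013,0.001],[0,0,-0.115]],
  [1,[-0.0015,0.0013,0.001],[0,0,-0.115]],
  [1,[-0.0015,0.0013,0.001],[0,0,-0.115]],
  [1,[-0.0015,0.0013,0.001],[0,0,-0.115]],
  [1,[-0.0015,0.0013,0.001],[0,0,-0.115]],
])

```text
t: 5.78
eef_pos: [0.4167, 0.2939, 0.1898]
orientation: [[-0.632, 0.775, -0.007], [0.775, 0.632, -0.002], [0.003, -0.007, -1.0]]
wrist_force: [-0.2, -0.0, 0.6]
grip_width: 0.0
gripper_force: 0.0
```

Request:
apply_moves([
  [1,[-0.0015,0.0013,0.001],[0,0,-0.115]],
  [1,[-0.0015,0.0013,0.001],[0,0,-0.115]],
  [1,[-0.0015,0.0013,0.001],[0,0,-0.115]],
  [1,[-0.0015,0.0013,0.001],[0,0,-0.115]],
  [1,[-0.0015,0.0013,0.001],[0,0,-0.115]],
  [1,[-0.0015,0.0013,0.001],[0,0,-0.115]],
  [1,[-0.0015,0.0013,0.001],[0,0,-0.115]],
  [1,[-0.0015,0.0013,0.001],[0,0,-0.115]],
])

```text
t: 6.45
eef_pos: [0.4047, 0.3043, 0.1979]
orientation: [[0.234, 0.972, -0.006], [0.972, -0.234, 0.004], [0.003, -0.007, -1.0]]
wrist_force: [0.2, -0.4, 0.3]
grip_width: 0.0004
gripper_force: 0.0
```

Request:
apply_moves([
  [1,[-0.0015,0.0013,0.001],[0,0,-0.115]],
  [1,[-0.0015,0.0013,0.001],[0,0,-0.115]],
  [1,[-0.0015,0.0013,0.001],[0,0,-0.115]],
  [1,[-0.0015,0.0013,0.001],[0,0,-0.115]],
  [1,[0,0,0],[-0.0575,-0.048,0]],
  [1,[0,0,0],[-0.0575,-0.048,0]],
  [1,[0,0,0],[-0.0575,-0.048,0]],
  [1,[0,0,0],[-0.0575,-0.048,0]],
])

```text
t: 7.12
eef_pos: [0.3992, 0.3095, 0.2025]
orientation: [[0.642, 0.743, 0.189], [0.765, -0.605, -0.223], [-0.051, 0.288, -0.956]]
wrist_force: [-0.0, 0.1, -0.5]
grip_width: 0.0001
gripper_force: 0.0
```

```bash
cat > plan.py <<'E'
from sim import *
C=np.array([.541,.2655])
def off(R,n,zt):
    """horizontal reach of finger prism towards -n between the tip and z=.088, TCP at height zt"""
    h=-1
    for sx in(-.01,.01):
        for sy in(-.0135,.0135):
            c=R@[sx,sy,0];k=-R[:,2]
            for z in(max(c[2]+zt,.0),.088):
                t=max(0,(z-zt-c[2])/k[2]);p=c+k*t
                if p[2]+zt<=.0881:h=max(h,-(p[:2]@n))
    return h
def tcp(phi,R,rad=.047,zt=.074,gap=0):
    a=np.radians(phi);n=np.array([-np.sin(a),np.cos(a)])
    return np.r_[C+rad*np.array([np.cos(a),np.sin(a)])+(off(R,n,zt)+.005+gap)*n,zt]
E
python3 - <<'E'
from plan import *
s=manip.get_state();q=s["qpos"];print(q,s["eef_pos"],s["orientation"],[c[0] for c in clear(q)[0]])
R=s["orientation"];x=np.array(s["eef_pos"])
corn=[(R@[a,b,0])[2] for a in(-.01,.01) for b in(-.0135,.0135)];print("corners dz",corn)
start=tcp(-5,R,gap=.015);print("start",start)
for p in [np.r_[start[:2],.13],start]+[tcp(f,R) for f in(-5,-30,-55,-80,-105,-130,-148)]:
    for k in range(1,6): q=step(q,x+(p-x)*k/5,R,2)
    x=p;print(p,[c[0] for c in clear(q)[0]],q.round(0))
E
```

```text
[ -29.955    17.4262  -30.3919  107.9839   27.3749   65.4981 -112.647 ] [0.3992 0.3095 0.2025] [[ 0.6424  0.7426  0.1893]
 [ 0.7646 -0.6047 -0.2228]
 [-0.051   0.2879 -0.9563]] [np.float64(0.353), np.float64(0.272), np.float64(0.325)]
corners dz [np.float64(-0.0033766413278048996), np.float64(0.004396241596500977), np.float64(-0.004396241596500977), np.float64(0.0033766413278048996)]
start [0.5909 0.2967 0.074 ]
[0.5909 0.2967 0.13  ] [np.float64(0.208), np.float64(0.139), np.float64(0.292)] [ -22.   34.  -25.   94.   36.   60. -103.]
[0.5909 0.2967 0.074 ] [np.float64(0.186), np.float64(0.141), np.float64(0.326)] [ -24.   38.  -23.   96.   39.   55. -107.]
[0.5896 0.2818 0.074 ] [np.float64(0.188), np.float64(0.137), np.float64(0.315)] [ -23.   37.  -23.   98.   39.   54. -106.]
[0.5901 0.2566 0.074 ] [np.float64(0.191), np.float64(0.129), np.float64(0.296)] [ -21.   36.  -23.  100.   39.   53. -105.]
[0.5833 0.2377 0.074 ] [np.float64(0.198), np.float64(0.126), np.float64(0.281)] [ -20.   35.  -23.  102.   39.   51. -105.]
[0.5726 0.2233 0.074 ] [np.float64(0.207), np.float64(0.128), np.float64(0.269)] [ -19.   34.  -23.  104.   39.   50. -105.]
[0.5534 0.2135 0.074 ] [np.float64(0.22), np.float64(0.137), np.float64(0.261)] [ -19.   32.  -23.  108.   39.   49. -106.]
[0.5288 0.2144 0.074 ] [np.float64(0.234), np.float64(0.153), np.float64(0.262)] [ -20.   30.  -23.  111.   39.   48. -108.]
[0.5149 0.2186 0.074 ] [np.float64(0.241), np.float64(0.163), np.float64(0.267)] [ -21.   30.  -23.  112.   39.   47. -110.]
```

Request:
apply_moves([
  [1,[0.024,-0.001,-0.008],[0,0,0]],
  [1,[0.024,-0.001,-0.008],[0,0,0]],
  [1,[0.024,-0.001,-0.008],[0,0,0]],
  [1,[0.024,-0.001,-0.008],[0,0,0]],
  [1,[0.024,-0.001,-0.008],[0,0,0]],
  [1,[0.024,-0.001,-0.008],[0,0,0]],
  [1,[0.024,-0.001,-0.008],[0,0,0]],
  [1,[0.024,-0.001,-0.008],[0,0,0]],
])

```text
t: 7.78
eef_pos: [0.5919, 0.3011, 0.1373]
orientation: [[0.642, 0.744, 0.185], [0.765, -0.605, -0.221], [-0.053, 0.284, -0.957]]
wrist_force: [0.4, -0.5, 0.2]
grip_width: 0.0005
gripper_force: 0.0
```

```bash
cat > tab.py <<'E'
from plan import *
def meas(n="scene"):
    im=vision.camera(n);P=vision.camera_params(n)
    hsv=cv2.cvtColor(im,cv2.COLOR_BGR2HSV);m=cv2.inRange(hsv,(3,140,110),(18,255,255))
    def pr(X):
        q=P["attitude"].T@(np.array(X)-P["position"]);return P["fx"]*q[:2]/q[2]+[P["cx"],P["cy"]]
    c=pr([*C,.075]);k=np.zeros_like(m);r=int(.09*P["fx"]/np.linalg.norm(P["position"]-[*C,.07]))
    cv2.circle(k,tuple(int(round(v)) for v in c),r,255,-1);m&=k
    cnt=cv2.findContours(m,cv2.RETR_EXTERNAL,cv2.CHAIN_APPROX_NONE)[0]
    if not cnt: print(n,"none");return im
    b=max(cnt,key=cv2.contourArea);M=np.array([p[0] for p in b],float);uv=M.mean(0)
    z=.071
    q=plane(P,uv,z)[:2]-C;print(n,uv.round(1),"area",cv2.contourArea(b),"rad",np.linalg.norm(q).round(4),"world phi",np.degrees(np.arctan2(q[1],q[0])).round(1),"joint",(np.degrees(np.arctan2(q[1],q[0]))+18.4).round(1))
    return im
if __name__=="__main__":
    s=manip.get_state();print(s["eef_pos"],s["wrist_force"],[c[0] for c in clear(s["qpos"])[0]])
    I=[meas(n) for n in("scene","top","wrist")]
    import sys
    if len(sys.argv)>1: cv2.imwrite(sys.argv[1],np.hstack([cv2.resize(I[0][150:330,90:390],(400,240)),cv2.resize(I[2],(400,300))[:240]]))
E
python3 tab.py pics/p1.png
```

```text
[0.5919 0.3011 0.1373] [ 0.4428 -0.5357  0.1522] [np.float64(0.217), np.float64(0.146), np.float64(0.293)]
scene [229.8 218.8] area 57.5 rad 0.0477 world phi -2.4 joint 16.0
top [264.3 168.2] area 43.0 rad 0.0482 world phi -0.4 joint 18.0
wrist [279.7 234.6] area 28.0 rad 0.0571 world phi 7.6 joint 26.0
```

View pics/p1.png

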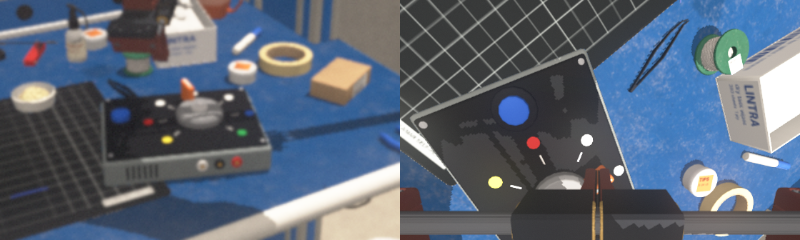

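The scene view and wrist view show the fingers beyond the tab's counter-clockwise side. The tab is at joint ≈ +17°, so the gap is about 17 mm. I'll descend.

Request:
apply_moves([
  [1,[0,0,-0.009],[0,0,0]],
  [1,[0,0,-0.009],[0,0,0]],
  [1,[0,0,-0.009],[0,0,0]],
  [1,[0,0,-0.009],[0,0,0]],
  [1,[0,0,-0.009],[0,0,0]],
  [1,[0,0,-0.009],[0,0,0]],
  [1,[0,0,-0.006],[0,0,0]],
  [1,[0,0,-0.004],[0,0,0]],
])

```text
t: 8.6
eef_pos: [0.5906, 0.3022, 0.0725]
orientation: [[0.642, 0.744, 0.186], [0.765, -0.605, -0.221], [-0.052, 0.284, -0.957]]
wrist_force: [-0.1, 0.6, 0.2]
grip_width: 0.0006
gripper_force: 0.0
```

```bash
python3 tab.py; python3 - <<'E'
from plan import *
s=manip.get_state();R=s["orientation"]
ph=[5,0,-8,-16,-24,-32,-40,-48,-56,-64,-72,-80,-88,-96,-104,-112,-120,-128,-136,-144,-150]
p=np.array([tcp(f,R,gap=-.0 if f else 0) for f in ph]);x=s["eef_pos"]
for f,a,b in zip(ph,p,np.diff(np.vstack([x,p]),axis=0)):print(f,"joint",f+18.4,a[:2],b[:2].round(4))
E
```

```text
[0.5906 0.3022 0.0725] [-0.0648  0.6369  0.1958] [np.float64(0.193), np.float64(0.148), np.float64(0.329)]
scene [229.8 218.8] area 59.5 rad 0.0477 world phi -2.4 joint 16.0
top [264.3 168.1] area 42.5 rad 0.0485 world phi -0.4 joint 18.0
wrist none
5 joint 23.4 [0.586  0.2906] [-0.005  -0.0117]
0 joint 18.4 [0.588  0.2863] [ 0.002  -0.0043]
-8 joint 10.399999999999999 [0.5903 0.2789] [ 0.0023 -0.0074]
-16 joint 2.3999999999999986 [0.5915 0.271 ] [ 0.0011 -0.0079]
-24 joint -5.600000000000001 [0.5912 0.2628] [-0.0002 -0.0082]
-32 joint -13.600000000000001 [0.5896 0.2546] [-0.0016 -0.0082]
-40 joint -21.6 [0.5868 0.2469] [-0.0028 -0.0077]
-48 joint -29.6 [0.585  0.2419] [-0.0018 -0.005 ]
-56 joint -37.6 [0.583  0.2371] [-0.002  -0.0048]
-64 joint -45.6 [0.5803 0.2324] [-0.0026 -0.0047]
-72 joint -53.6 [0.5769 0.2277] [-0.0034 -0.0047]
-80 joint -61.6 [0.5725 0.2233] [-0.0043 -0.0044]
-88 joint -69.6 [0.5673 0.2194] [-0.0053 -0.0039]
-96 joint -77.6 [0.5611 0.2161] [-0.0061 -0.0033]
-104 joint -85.6 [0.5542 0.2138] [-0.0069 -0.0024]
-112 joint -93.6 [0.5466 0.2125] [-0.0076 -0.0012]
-120 joint -101.6 [0.5387 0.2126] [-0.008   0.0001]
-128 joint -109.6 [0.5305 0.2141] [-0.0081  0.0015]
-136 joint -117.6 [0.5242 0.2153] [-0.0064  0.0012]
-144 joint -125.6 [0.5179 0.2173] [-0.0062  0.002 ]
-150 joint -131.6 [0.5133 0.2195] [-0.0047  0.0022]
```

Request:
apply_moves([
  [1,[0,-0.008,0.001],[0,0,0]],
  [1,[-0.001,-0.008,0.001],[0,0,0]],
  [1,[0.001,-0.0075,0],[0,0,0]],
  [1,[0.001,-0.008,0],[0,0,0]],
  [1,[0,-0.008,0],[0,0,0]],
  [1,[-0.0015,-0.008,0],[0,0,0]],
  [1,[-0.003,-0.0075,0],[0,0,0]],
  [1,[-0.002,-0.005,0],[0,0,0]],
])

```text
t: 9.42
eef_pos: [0.5854, 0.2412, 0.076]
orientation: [[0.643, 0.743, 0.187], [0.764, -0.606, -0.221], [-0.051, 0.285, -0.957]]
wrist_force: [0.3, 2.5, 1.1]
grip_width: 0.0005
gripper_force: 0.8
```

```bash
python3 tab.py
```

```text
[0.5854 0.2412 0.076 ] [0.2759 2.4741 1.0975] [np.float64(0.205), np.float64(0.129), np.float64(0.277)]
scene [246.8 217.6] area 67.5 rad 0.0502 world phi -45.2 joint -26.8
top [275.3 181.6] area 142.0 rad 0.0473 world phi -48.0 joint -29.6
wrist [249.6 262.6] area 12.0 rad 0.0348 world phi -34.1 joint -15.7
```

The tab follows: joint ≈ -28° at 2.5 N. I'll keep pushing round.

Request:
apply_moves([
  [1,[-0.0022,-0.0048,-0.001],[0,0,0]],
  [1,[-0.0026,-0.0047,0],[0,0,0]],
  [1,[-0.0034,-0.0047,0],[0,0,0]],
  [1,[-0.0043,-0.0044,0],[0,0,0]],
  [1,[-0.0053,-0.0039,0],[0,0,0]],
  [1,[-0.0061,-0.0033,0],[0,0,0]],
  [1,[-0.0069,-0.0024,0],[0,0,0]],
  [1,[0,0,0],[0,0,0]],
])

```text
t: 10.23
eef_pos: [0.5527, 0.2127, 0.0745]
orientation: [[0.643, 0.744, 0.185], [0.764, -0.605, -0.223], [-0.054, 0.284, -0.957]]
wrist_force: [-0.4, -0.9, -0.4]
grip_width: 0.0004
gripper_force: 0.0
```

```bash
python3 tab.py
```

```text
[0.5527 0.2127 0.0745] [-0.3772 -0.8679 -0.3513] [np.float64(0.228), np.float64(0.138), np.float64(0.255)]
scene [261.5 225.4] area 204.5 rad 0.0478 world phi -101.0 joint -82.6
top [274.9 203. ] area 25.0 rad 0.056 world phi -101.4 joint -83.0
wrist [229.8 256.5] area 393.5 rad 0.0354 world phi -101.7 joint -83.3
```

Request:
apply_moves([
  [1,[-0.006,-0.0003,0],[0,0,0]],
  [1,[-0.008,0.0002,0],[0,0,0]],
  [1,[-0.008,0.0015,0],[0,0,0]],
  [1,[-0.0065,0.0012,0],[0,0,0]],
  [1,[-0.006,0.002,0],[0,0,0]],
  [1,[-0.003,0.001,0],[0,0,0]],
  [1,[0,0,0],[0,0,0]],
  [1,[0,0,0],[0,0,0]],
])

```text
t: 11.05
eef_pos: [0.5166, 0.2198, 0.0746]
orientation: [[0.642, 0.744, 0.186], [0.765, -0.605, -0.221], [-0.052, 0.284, -0.957]]
wrist_force: [-0.2, 0.5, 0.0]
grip_width: 0.0009
gripper_force: 0.0
```

```bash
python3 tab.py
```

```text
[0.5166 0.2198 0.0746] [-0.2044  0.4794  0.0023] [np.float64(0.247), np.float64(0.163), np.float64(0.263)]
scene [260.7 234. ] area 216.0 rad 0.0487 world phi -144.2 joint -125.8
top [256.2 203.2] area 3.0 rad 0.0349 world phi -146.2 joint -127.8
wrist [240.3 243.8] area 1070.0 rad 0.0445 world phi -142.1 joint -123.7
```

No contact force remains, so the tab has most likely sprung into the green position. I'll back off, lift and check.

Request:
apply_moves([
  [1,[0.003,-0.005,0],[0,0,0]],
  [1,[0.003,-0.005,0],[0,0,0]],
  [1,[0.003,-0.005,0.005],[0,0,0]],
  [1,[0,0,0.02],[0,0,0]],
  [1,[0,0,0.025],[0,0,0]],
  [1,[0,0.01,0.02],[0,0,0]],
  [1,[0.005,0.03,0],[0,0,0]],
  [1,[0.005,0.03,0],[0,0,0]],
])

```text
t: 11.87
eef_pos: [0.5381, 0.2736, 0.1473]
orientation: [[0.646, 0.74, 0.189], [0.762, -0.609, -0.221], [-0.048, 0.286, -0.957]]
wrist_force: [-1.1, 0.7, -0.4]
grip_width: 0.0007
gripper_force: 0.0
```

```bash
python3 tab.py pics/p2.png; python3 - <<'E'
import cv2
from plan import *
im=vision.camera("scene");T=cv2.resize(im[205:275,205:295],None,fx=6,fy=6,interpolation=cv2.INTER_CUBIC);W=cv2.resize(cv2.imread("pics/p2.png")[:,400:],None,fx=.6,fy=.6)
cv2.imwrite("pics/p3.png",T[:, :]);print(T.shape)
P=vision.camera_params("scene")
for f in(-135,-120):
  a=np.radians(f-18.4);u=np.array([np.cos(a),np.sin(a)])
  for r in(.028,.064):
    q=P["attitude"].T@(np.r_[C+r*u,.088]-P["position"]);print(f,r,(P["fx"]*q[:2]/q[2]+[P["cx"],P["cy"]]))
s=manip.get_state();print(s["eef_pos"],s["qpos"])
E
```

```text
[0.5381 0.2736 0.1473] [-1.1344  0.6527 -0.3653] [np.float64(0.259), np.float64(0.167), np.float64(0.264)]
scene [260.5 234.2] area 200.5 rad 0.0487 world phi -145.0 joint -126.6
top [257.4 210. ] area 25.5 rad 0.0499 world phi -145.5 joint -127.1
wrist [250.5 259. ] area 76.5 rad 0.0359 world phi -148.4 joint -130.0
(420, 540, 3)
-135 0.028 [250.1946 225.3207]
-135 0.064 [265.1374 230.4631]
-120 0.028 [251.9393 223.746 ]
-120 0.064 [268.9642 226.7623]
[0.5363 0.2746 0.1446] [ -22.7649   27.755   -25.4889  101.1523   33.1907   59.8575 -104.0117]
```

View pics/p3.png

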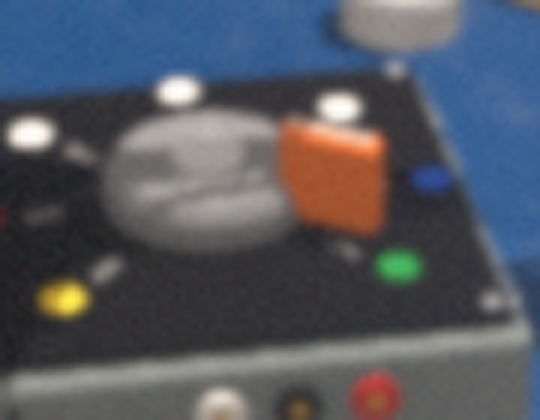

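The tab points close to green, but its edge slope leaves some doubt whether it is fully at -135°. I'll move the hand aside and measure the edges in the top view.

Request:
apply_moves([
  [1,[0.005,0.02,0.003],[0,0,0]],
  [1,[0.005,0.02,0.003],[0,0,0]],
  [1,[0.005,0.02,0.003],[0,0,0]],
  [1,[0.005,0.02,0],[0,0,0]],
  [1,[0.005,0.02,0],[0,0,0]],
  [1,[0.005,0.02,0],[0,0,0]],
  [1,[0,0,0],[0,0,0]],
  [1,[0,0,0],[0,0,0]],
])

```text
t: 12.73
eef_pos: [0.5663, 0.3937, 0.1532]
orientation: [[0.642, 0.743, 0.186], [0.765, -0.605, -0.222], [-0.052, 0.284, -0.957]]
wrist_force: [-0.8, -0.6, -0.8]
grip_width: 0.0006
gripper_force: 0.0
```

```bash
cat > ang.py <<'E'
from plan import *
def mask(im,k):
    im=cv2.resize(im,None,fx=k,fy=k,interpolation=cv2.INTER_CUBIC);hsv=cv2.cvtColor(im,cv2.COLOR_BGR2HSV)
    return cv2.inRange(hsv,(3,110,90),(20,255,255))
def run(n,z=.088):
    k=6;im=vision.camera(n) if n!="top0" else cv2.imread("pics/top0.png");P=vision.camera_params(n[:5].rstrip("0"))
    m=mask(im,k);q=P["attitude"].T@(np.array([*C,.075])-P["position"]);c=P["fx"]*q[:2]/q[2]+[P["cx"],P["cy"]]
    w=np.zeros_like(m);cv2.circle(w,tuple(int(v) for v in c*k),int(k*.075*P["fx"]/q[2]),255,-1);m&=w
    cs=cv2.findContours(m,cv2.RETR_EXTERNAL,cv2.CHAIN_APPROX_NONE)[0]
    b=max(cs,key=cv2.contourArea);ap=cv2.approxPolyDP(b,.03*cv2.arcLength(b,True),True)[:,0]/k
    print(n,"area",cv2.contourArea(b)/k/k)
    for uv in ap:
        o=[]
        for zz in(.054,.067,.088):
            d=plane(P,uv,zz)[:2]-C;o.append((zz,round(np.linalg.norm(d)*1e3,1),round(np.degrees(np.arctan2(d[1],d[0]))+18.4,1)))
        print(uv.round(1),o)
    x,y,w2,h=cv2.boundingRect(b);return im
run("top0")
run("scene");run("top")
s=manip.get_state();print(s["eef_pos"])
E
python3 ang.py
```

```text
top0 area 143.33333333333334
[268.3 159.2] [(0.054, np.float64(75.2), np.float64(21.2)), (0.067, np.float64(71.5), np.float64(19.5)), (0.088, np.float64(65.8), np.float64(16.5))]
[264.5 161.2] [(0.054, np.float64(67.9), np.float64(26.2)), (0.067, np.float64(64.2), np.float64(24.6)), (0.088, np.float64(58.3), np.float64(21.6))]
[258.5 171.7] [(0.054, np.float64(41.2), np.float64(33.1)), (0.067, np.float64(37.6), np.float64(30.9)), (0.088, np.float64(32.1), np.float64(26.4))]
[261.8 177.2] [(0.054, np.float64(31.8), np.float64(15.2)), (0.067, np.float64(29.1), np.float64(10.7)), (0.088, np.float64(25.1), np.float64(1.5))]
[266.3 175.5] [(0.054, np.float64(40.5), np.float64(5.6)), (0.067, np.float64(38.1), np.float64(1.6)), (0.088, np.float64(34.6), np.float64(-6.0))]
[270.8 167.2] [(0.054, np.float64(61.7), np.float64(9.5)), (0.067, np.float64(58.7), np.float64(7.1)), (0.088, np.float64(54.2), np.float64(2.6))]
[271.3 162. ] [(0.054, np.float64(72.3), np.float64(14.2)), (0.067, np.float64(69.0), np.float64(12.3)), (0.088, np.float64(63.8), np.float64(8.8))]
scene area 260.5416666666667
[... 1063 characters left out ...]
6.9)), (0.088, np.float64(46.6), np.float64(-135.1))]
[257.5 218.2] [(0.054, np.float64(64.2), np.float64(-129.6)), (0.067, np.float64(66.6), np.float64(-129.2)), (0.088, np.float64(70.5), np.float64(-128.6))]
[259.8 218.7] [(0.054, np.float64(66.0), np.float64(-125.3)), (0.067, np.float64(68.4), np.float64(-125.1)), (0.088, np.float64(72.3), np.float64(-124.8))]
[262.3 212.3] [(0.054, np.float64(53.8), np.float64(-117.1)), (0.067, np.float64(56.4), np.float64(-117.3)), (0.088, np.float64(60.6), np.float64(-117.7))]
[259.2 199.8] [(0.054, np.float64(25.3), np.float64(-112.3)), (0.067, np.float64(28.3), np.float64(-113.3)), (0.088, np.float64(33.1), np.float64(-114.7))]
[0.5666 0.3925 0.1535]
```

Both views put the tab at joint ≈ -125°. It's resting about 10° short of the green detent, so I'll go back and push it the rest of the way.

Request:
apply_moves([
  [1,[-0.005,-0.0237,0],[0,0,0]],
  [1,[-0.005,-0.0237,0],[0,0,0]],
  [1,[-0.005,-0.0237,0],[0,0,0]],
  [1,[-0.005,-0.0237,0],[0,0,0]],
  [1,[-0.005,-0.0237,0],[0,0,0]],
  [1,[-0.005,-0.0237,0],[0,0,0]],
  [1,[-0.005,-0.0237,0],[0,0,0]],
  [1,[-0.006,-0.0237,0],[0,0,0]],
])

```text
t: 13.5
eef_pos: [0.5248, 0.2018, 0.1541]
orientation: [[0.644, 0.742, 0.186], [0.763, -0.607, -0.222], [-0.052, 0.285, -0.957]]
wrist_force: [1.0, 0.2, 0.0]
grip_width: 0.0003
gripper_force: 0.0
```

Request:
apply_moves([
  [1,[0,0,-0.012],[0,0,0]],
  [1,[0,0,-0.012],[0,0,0]],
  [1,[0,0,-0.012],[0,0,0]],
  [1,[0,0,-0.012],[0,0,0]],
  [1,[0,0,-0.012],[0,0,0]],
  [1,[0,0,-0.011],[0,0,0]],
  [1,[0,0,-0.007],[0,0,0]],
  [1,[0,0,0],[0,0,0]],
])

```text
t: 14.17
eef_pos: [0.5241, 0.2051, 0.0735]
orientation: [[0.641, 0.745, 0.184], [0.765, -0.604, -0.222], [-0.054, 0.283, -0.958]]
wrist_force: [-0.2, -0.3, -0.6]
grip_width: 0.0004
gripper_force: 0.0
```

Request:
apply_moves([
  [1,[-0.002,0.004,0.001],[0,0,0]],
  [1,[-0.002,0.004,0],[0,0,0]],
  [1,[-0.002,0.004,0],[0,0,0]],
  [1,[-0.0015,0.0025,0],[0,0,0]],
  [1,[-0.0015,0.002,0],[0,0,0]],
  [1,[-0.0015,0.0015,0],[0,0,0]],
  [1,[-0.0015,0.0015,0],[0,0,0]],
  [1,[0,0,0],[0,0,0]],
])

```text
t: 14.83
eef_pos: [0.5129, 0.225, 0.0769]
orientation: [[0.642, 0.744, 0.187], [0.765, -0.605, -0.22], [-0.051, 0.284, -0.957]]
wrist_force: [-0.5, 0.1, -0.8]
grip_width: 0.0005
gripper_force: 0.0
```

```bash
python3 tab.py;python3 ang.py | sed -n '/scene/,$p'
```

```text
[0.5129 0.225  0.0769] [-0.5365  0.0712 -0.8457] [np.float64(0.248), np.float64(0.167), np.float64(0.266)]
scene [259.2 235.2] area 206.0 rad 0.0485 world phi -150.9 joint -132.5
top [252.8 203.7] area 5.5 rad 0.0355 world phi -158.3 joint -139.9
wrist [240.3 243.1] area 1209.5 rad 0.0455 world phi -149.5 joint -131.1
scene area 270.51388888888886
[250.2 226.8] [(0.054, np.float64(44.3), np.float64(-39.4)), (0.067, np.float64(27.0), np.float64(-65.4)), (0.088, np.float64(32.0), np.float64(-144.0))]
[252.7 241.8] [(0.054, np.float64(36.1), np.float64(-139.7)), (0.067, np.float64(52.9), np.float64(-157.9)), (0.088, np.float64(84.8), np.float64(189.7))]
[266.  245.5] [(0.054, np.float64(65.9), np.float64(-134.4)), (0.067, np.float64(79.7), np.float64(-147.3)), (0.088, np.float64(107.4), np.float64(-160.1))]
[267.2 228.7] [(0.054, np.float64(65.2), np.float64(-71.9)), (0.067, np.float64(57.7), np.float64(-92.4)), (0.088, np.float64(63.8), np.float64(-127.6))]
top area 20.458333333333332
[265.2 202.3] [(0.054, np.float64(37.0), np.float64(-96.9)), (0.067, np.float64(39.5), np.float64(-98.
[... 457 characters left out ...]
oat64(-104.1)), (0.088, np.float64(58.3), np.float64(-105.7))]
[269.2 209.2] [(0.054, np.float64(54.4), np.float64(-99.7)), (0.067, np.float64(56.8), np.float64(-101.0)), (0.088, np.float64(60.6), np.float64(-102.7))]
[270.  207.3] [(0.054, np.float64(52.3), np.float64(-95.5)), (0.067, np.float64(54.6), np.float64(-97.0)), (0.088, np.float64(58.4), np.float64(-99.2))]
[267.8 205.3] [(0.054, np.float64(45.9), np.float64(-96.5)), (0.067, np.float64(48.3), np.float64(-98.1)), (0.088, np.float64(52.3), np.float64(-100.5))]
[266.8 202.7] [(0.054, np.float64(39.9), np.float64(-93.5)), (0.067, np.float64(42.4), np.float64(-95.6)), (0.088, np.float64(46.4), np.float64(-98.5))]
[0.5133 0.2244 0.0767]
```

Request:
apply_moves([
  [1,[-0.0005,0.001,-0.001],[0,0,0]],
  [1,[-0.0005,0.001,-0.001],[0,0,0]],
  [1,[0,0,0],[0,0,0]],
  [1,[0.003,-0.006,0],[0,0,0]],
  [1,[0.003,-0.006,0],[0,0,0]],
  [1,[0.003,-0.006,0.008],[0,0,0]],
  [1,[0,0,0.035],[0,0,0]],
  [1,[0,0,0.035],[0,0,0]],
])

```text
t: 15.75
eef_pos: [0.5205, 0.2067, 0.1526]
orientation: [[0.643, 0.744, 0.183], [0.764, -0.606, -0.223], [-0.055, 0.283, -0.958]]
wrist_force: [0.7, 0.6, 0.3]
grip_width: 0.0006
gripper_force: 0.0
```

Request:
apply_moves([
  [1,[0.005,0.0237,0],[0,0,0]],
  [1,[0.005,0.0237,0],[0,0,0]],
  [1,[0.005,0.0237,0],[0,0,0]],
  [1,[0.005,0.0237,0],[0,0,0]],
  [1,[0.005,0.0237,0],[0,0,0]],
  [1,[0.006,0.0237,0],[0,0,0]],
  [1,[0.006,0.0237,0],[0,0,0]],
  [1,[0.006,0.0,0],[0,0,0]],
])

```text
t: 16.42
eef_pos: [0.5632, 0.3794, 0.1529]
orientation: [[0.639, 0.747, 0.186], [0.768, -0.603, -0.216], [-0.049, 0.281, -0.958]]
wrist_force: [-1.6, 0.1, 0.2]
grip_width: 0.0006
gripper_force: 0.0
```

```bash
python3 tab.py;python3 ang.py | sed -n '/scene/,$p'
```

```text
[0.5632 0.3794 0.1529] [-1.597   0.0629  0.1805] [np.float64(0.224), np.float64(0.183), np.float64(0.355)]
scene [258.7 235.7] area 189.5 rad 0.0485 world phi -153.2 joint -134.8
top [253.8 210.2] area 26.5 rad 0.0497 world phi -154.3 joint -135.9
wrist [276.3 348.3] area 197.5 rad 0.0533 world phi -158.5 joint -140.1
scene area 249.7777777777778
[251.7 226.5] [(0.054, np.float64(47.1), np.float64(-41.9)), (0.067, np.float64(30.3), np.float64(-66.5)), (0.088, np.float64(33.3), np.float64(-138.8))]
[252.7 242. ] [(0.054, np.float64(36.5), np.float64(-140.4)), (0.067, np.float64(53.4), np.float64(-158.2)), (0.088, np.float64(85.4), np.float64(189.6))]
[266.  245.5] [(0.054, np.float64(65.9), np.float64(-134.4)), (0.067, np.float64(79.7), np.float64(-147.3)), (0.088, np.float64(107.4), np.float64(-160.1))]
[266.8 229.7] [(0.054, np.float64(62.7), np.float64(-75.0)), (0.067, np.float64(56.5), np.float64(-96.4)), (0.088, np.float64(65.1), np.float64(-131.0))]
[263. 231.] [(0.054, np.float64(53.0), np.float64(-76.9)), (0.067, np.float64(48.6), np.float64(-102.3)), (0.088, np.float64(61.9),
[... 463 characters left out ...]
3.5)), (0.088, np.float64(72.2), np.float64(-132.6))]
[258.  205.7] [(0.054, np.float64(37.0), np.float64(-123.8)), (0.067, np.float64(39.9), np.float64(-123.6)), (0.088, np.float64(44.4), np.float64(-123.3))]
[254.5 200.2] [(0.054, np.float64(24.0), np.float64(-135.9)), (0.067, np.float64(26.9), np.float64(-134.1)), (0.088, np.float64(31.6), np.float64(-131.9))]
[255.7 213. ] [(0.054, np.float64(52.5), np.float64(-132.7)), (0.067, np.float64(55.1), np.float64(-132.0)), (0.088, np.float64(59.2), np.float64(-131.0))]
[252.8 214.3] [(0.054, np.float64(55.5), np.float64(-139.1)), (0.067, np.float64(57.9), np.float64(-138.1)), (0.088, np.float64(61.8), np.float64(-136.7))]
[0.5646 0.3727 0.153 ]
```

Now both views agree: joint ≈ -135°, with the tab at green. Next I'll set the tool upright over the button.

Request:
apply_moves([
  [1,[0.003,0.001,0],[0.0575,0.048,0]],
  [1,[0.003,0.001,0],[0.0575,0.048,0]],
  [1,[0.003,0.001,0],[0.0575,0.048,0]],
  [1,[0.003,0.001,-0.01],[0.0575,0.048,0]],
  [1,[0,0,-0.015],[0,0,0]],
  [1,[0,0,-0.015],[0,0,0]],
  [1,[0,0,-0.01],[0,0,0]],
  [1,[0,0,0],[0,0,0]],
])

```text
t: 17.33
eef_pos: [0.5753, 0.3764, 0.1006]
orientation: [[0.638, 0.77, -0.006], [0.77, -0.638, 0.004], [-0.001, -0.007, -1.0]]
wrist_force: [-0.6, -0.3, -0.7]
grip_width: 0.0006
gripper_force: 0.0
```

```bash
python3 - <<'E'
from sim import *
s=manip.get_state();print(s["eef_pos"],s["orientation"],s["wrist_force"],[c[0] for c in clear(s["qpos"])[0]])
x=np.array([.5785,.3777,.066])-s["eef_pos"];print("to button top",x)
E
```

```text
[0.5753 0.3764 0.1006] [[ 0.6382  0.7698 -0.0056]
 [ 0.7698 -0.6382  0.0036]
 [-0.0008 -0.0066 -1.    ]] [-0.5982 -0.2792 -0.743 ] [np.float64(0.156), np.float64(0.102), np.float64(0.313)]
to button top [ 0.0032  0.0013 -0.0346]
```

Request:
apply_moves([
  [1,[0.001,0.0005,-0.006],[0,0,0]],
  [1,[0.001,0.0005,-0.006],[0,0,0]],
  [1,[0.001,0.0003,-0.006],[0,0,0]],
  [1,[0,0,-0.006],[0,0,0]],
  [1,[0,0,-0.005],[0,0,0]],
  [1,[0,0,-0.003],[0,0,0]],
  [1,[0,0,0],[0,0,0]],
  [1,[0,0,0],[0,0,0]],
])

```text
t: 18.0
eef_pos: [0.5791, 0.38, 0.0709]
orientation: [[0.638, 0.77, -0.003], [0.77, -0.638, 0.006], [0.003, -0.006, -1.0]]
wrist_force: [-0.7, -0.6, 2.7]
grip_width: 0.0004
gripper_force: 1.1
```

Request:
apply_moves([
  [1,[0,0,-0.001],[0,0,0]],
  [1,[0,0,-0.001],[0,0,0]],
  [1,[0,0,-0.001],[0,0,0]],
  [1,[0,0,-0.001],[0,0,0]],
  [1,[0,0,-0.001],[0,0,0]],
  [1,[0,0,0],[0,0,0]],
  [1,[0,0,0],[0,0,0]],
  [1,[0,0,0],[0,0,0]],
])

```text
t: 18.67
eef_pos: [0.5792, 0.38, 0.0665]
orientation: [[0.638, 0.77, -0.003], [0.77, -0.638, 0.006], [0.003, -0.006, -1.0]]
wrist_force: [-2.5, -1.9, 7.9]
grip_width: 0.0003
gripper_force: 3.9
```

Request:
apply_moves([
  [1,[0,0,-0.0005],[0,0,0]],
  [1,[0,0,-0.0005],[0,0,0]],
  [1,[0,0,0],[0,0,0]],
  [1,[0,0,0],[0,0,0]],
  [1,[0,0,0],[0,0,0]],
  [1,[0,0,0],[0,0,0]],
  [1,[0,0,0],[0,0,0]],
  [1,[0,0,0],[0,0,0]],
])

```text
t: 19.33
eef_pos: [0.5792, 0.38, 0.0663]
orientation: [[0.638, 0.77, -0.002], [0.77, -0.638, 0.006], [0.004, -0.006, -1.0]]
wrist_force: [-3.7, -3.5, 13.2]
grip_width: 0.0007
gripper_force: 6.6
```

The force jumped from 7.9 to 13.2 N for 0.2 mm of travel, so the button is fully down. I'll release it and lift clear.

Request:
apply_moves([
  [1,[0,0,0.003],[0,0,0]],
  [1,[0,0,0.005],[0,0,0]],
  [1,[0,0,0.008],[0,0,0]],
  [1,[0,0,0.015],[0,0,0]],
  [1,[-0.003,0.003,0.02],[0,0,0]],
  [1,[-0.005,0.005,0.02],[0,0,0]],
  [1,[-0.005,0.005,0],[0,0,0]],
  [1,[0,0,0],[0,0,0]],
])

```text
t: 20.0
eef_pos: [0.5656, 0.395, 0.138]
orientation: [[0.636, 0.771, -0.001], [0.771, -0.636, 0.009], [0.006, -0.006, -1.0]]
wrist_force: [-0.3, -1.1, 0.2]
grip_width: 0.0002
gripper_force: 0.0
```

```bash
python3 tab.py; python3 - <<'E'
from sim import *
im=vision.camera("scene");im0=cv2.imread("pics/scene0.png")
for b in (im0,im):
    h=cv2.inRange(cv2.cvtColor(b[225:250,165:195],cv2.COLOR_BGR2HSV),(105,150,60),(125,255,255));y,x=np.nonzero(h);print("button rows",y.min()+225,y.mean()+225,len(y))
d=cv2.absdiff(im,im0).max(2)
for n,(x0,y0,x1,y1) in dict(carton=(320,190,370,228),cutter=(373,238,430,272),tin=(258,192,286,214),bowl=(95,208,135,236)).items(): print(n,(d[y0:y1,x0:x1]>60).mean().round(3))
s=manip.get_state();print(s["eef_pos"],s["wrist_force"],[c[0] for c in clear(s["qpos"])[0]])
E
```

```text
[0.5656 0.395  0.138 ] [-0.3335 -1.0801  0.1854] [np.float64(0.174), np.float64(0.114), np.float64(0.307)]
scene [258.7 235.7] area 191.5 rad 0.0485 world phi -153.2 joint -134.8
top none
wrist none
button rows 231 236.01574803149606 127
button rows 231 236.015625 128
carton 0.0
cutter 0.0
tin 0.0
bowl 0.0
[0.5663 0.3918 0.1347] [ 0.5739 -0.3873 -0.8522] [np.float64(0.172), np.float64(0.113), np.float64(0.308)]
```

The selector reads -134.8° at green, the button is back up, and nothing else has moved. I'll hand the job in.

```bash
python3 -c "
from workcell import job
print(job.sign_off())"
```

```text
the job is handed in; nothing more can be done
None
```

The job is handed in at about 20 s: the selector is at the green dot (measured at -134.8°, green is at -135°), the start button was then pressed fully and came back up, and the scene camera shows the loose things unmoved.

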